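# Set out four auction lots on their matching mats

### The job

Set out the four lots for the sale viewing: stand the brass candlestick, the teal square tin, the wooden mantel clock and the orange six-sided jar each upright on the mat whose dark shape matches the shape of its foot, centred and turned so that the foot lies inside the dark shape. Let go of each, knock nothing over, and leave the white mug and the green bowl where they stand.

Things in the scene. Friction and masses are not known exactly. Their poses are not given: they have to be found in the camera images.
- candlestick: Brass candlestick, 100 mm tall, about 0.35 kg, standing upright: round foot 64 mm across (8 mm high, then tapering in up to 26 mm), plain round stem 20 mm across from 26 to 82 mm above its underside, cup 34 mm across on top. Origin at the centre of its underside, z up. It belongs on mat_round.
- tin: Square tea tin with teal sides and a white lid flush with the sides, 54 x 54 mm, 70 mm tall, plus a brass knob 16 mm across and 8 mm high on the lid; about 0.16 kg. Origin at the centre of its underside, z up, x and y square to its sides. It belongs on mat_square.
- clock: Wooden mantel clock, 78 mm tall, about 0.3 kg: dark oblong foot 44 mm deep (x) by 90 mm long (y) and 10 mm high, case 40 mm deep by 74 mm long from 10 to 72 mm, dark top board 44 x 84 mm from 72 to 78 mm; white round dial on its +x face, standing 3 mm proud of it (only drawn, not felt; 50 mm across, centred 41 mm up). Origin at the centre of its underside, z up. It belongs on mat_oblong; either way round will do.
- jar: Orange six-sided jar, 52 mm across its flats (60 mm across corners) and 58 mm tall, with a brown-red lid 6 mm high, 46 mm across flats, and a round knob 18 mm across and 10 mm high on that; 74 mm tall in all, about 0.28 kg. Origin at the centre of its underside, z up; two of its flats face +x and -x, the others follow every 60 degrees. It belongs on mat_hex.
- mat_round: Fixed square mat of cream card, 110 x 110 mm and 4 mm thick, lying on the table, with one filled dark shape (flat, printed) in its middle: a round disc 80 mm across. Origin at the centre of the mat's underside, directly under the centre of the dark shape; z up, x and y along the mat's edges.
- mat_square: Fixed square mat of cream card, 110 x 110 mm and 4 mm thick, lying on the table, with one filled dark shape (flat, printed) in its middle: a square 70 x 70 mm, its sides parallel to the mat's edges. Origin at the centre of the mat's underside, directly under the centre of the dark shape; z up, x and y along the mat's edges.
- mat_oblong: Fixed square mat of cream card, 110 x 110 mm and 4 mm thick, lying on the table, with one filled dark shape (flat, printed) in its middle: an oblong 60 mm along x by 106 mm along y. Origin at the centre of the mat's underside, directly under the centre of the dark shape; z up, x and y along the mat's edges.
- mat_hex: Fixed square mat of cream card, 110 x 110 mm and 4 mm thick, lying on the table, with one filled dark shape (flat, printed) in its middle: a hexagon 68 mm across flats, two flats facing +x and -x. Origin at the centre of the mat's underside, directly under the centre of the dark shape; z up, x and y along the mat's edges.
- mug: Bystander, to be left alone: white mug, 76 mm across, 85 mm tall, about 0.3 kg, handle towards its +y reaching about 70 mm from its centre. Origin at the centre of its underside, z up. Loose.
- bowl: Bystander, to be left alone: green glass bowl, 100 mm across the rim, 45 mm tall, about 0.3 kg. Origin at the centre of its underside, z up. Loose.
Things that resemble listed ones, but are neither listed nor needed, are in the scene too. Leave any blue or purple look-alike of the mat_hex alone. What is shaped like the tin but blue or pink is not meant.

How it is judged:
By the outcome, as a careful person would: the job done as asked, in the order asked, and still so for the second after the job is handed in, with the robot touching nothing.
It also fails if it takes over 128 s, if anything falls off the work surface, if the arm or the gripper's body presses on something with over 40 N, if the wrist force passes 120 N, or if a joint passes its speed limit or range.

### The arm

A 6-joint arm with a two-finger parallel gripper is mounted at the origin on the work surface. World frame = base frame: x ahead of the robot, y to its left, z up, the work surface at z = 0. Lengths are in m, angles in rad, forces in N, time in s.
With the tool pointing down it reaches from about 0.35 to 0.875 m from the base axis. Payload 4.2 kg.
Tool frame: the origin (TCP) lies at the very end of the fingers, on their centre line; the grasp point (between the pads) lies 19 mm behind it; x points along the fingers, z is the direction in which the jaws open and shut, and the axes are right-handed (so a half turn about x gives the same grasp; the last joint's range is limited). The gripper opens to 87 mm and grips with 3 to 60 N. Pads are 19 mm wide; open, the fingers measure 117 mm over their backs; the gripper's body (75 mm by 190 mm) begins 51 mm behind the grasp point.
Start: joints at [-0.863, 0.385, 0.008, 0, -1.194, -0.259], TCP at [0.271, -0.563, 0.223] pointing down, gripper open.
Joint ranges: [-3.14, 3.14], [-1.21, 2.06], [-1.07, 1.41], [-3.16, 2.05], [-2.99, -0.16], [-3.1, 3.1]. Speed limits (rad/s): [2.79, 2.79, 3.14, 3.14, 3.14, 3.14].

### API

Orientations are given as a unit quaternion [w, x, y, z].
In Python, from plant import bot gives the robot as it stands.
- The arm moves only by the tool play_rows, never from a script. Its argument "plan" is a list of rows, each an object with "grip": the opening, from -1 (shut) to 1 (fully open); "slide": the shift along the world's x, y, z as a fraction of full scale, a list of three; "dr": the turn, a rotation vector about the world's x, y, z as a fraction of full scale, a list of three. In form: [{"grip": grip, "slide": [x, y, z], "dr": [rx, ry, rz]}, ...]. A call has 1 to 20 rows; each row shifts and turns the pose as measured when the row begins; what a row does not reach is not made up. Full scale, the value 1, is 500 mm for a shift and 180 degrees for a turn. A row lasts 1/8 s, in which the tool goes at most 62.5 mm and 10.7 degrees, less where a joint would pass 70% of its speed; a pose out of reach is approached as far as the arm can. A call with a number of a shift or a turn outside -1 to 1 is refused whole. A call with a gripper value outside its range is refused whole. The fingers move at their own pace and stop on an object; the grip force is fixed at half the most. Time passes only in rows, so rows that do not move let the fingers close. It gives the time, the measured TCP pose, the force and the opening at its end, in the units of the state.
- bot.sense(): the state, without advancing time (a new reading comes with each control period).
- bot.snapshot(name): name is "scene" or "side" or "wrist"; returns the picture (400x640x3 uint8, red, green, blue); there is no depth.
- bot.camera_params(name): a dict with "mtx" (3x3 intrinsics, pixels), "world_from_camera" (4x4, takes a point from camera to world coordinates); the wrist camera has in their place "tool_from_camera" (4x4, takes a point from camera to tool coordinates, whose origin is the TCP and whose axes are the tool frame's). Camera axes: x right, y up, looking along -z (the intrinsics and any distortion apply to the point x, -y, -z); pixel columns grow to the right and rows downward; lengths in m; the calibration is good to about 2 mm. A picture is of the moment at which its call begins: read the wrist's pose just before it. camera_params takes no time and is no camera call.
- bot.hand_in(): hands the job in, once; it reports no verdict.
The state is a dict: "time": time; "joints": joint angles; "qvel": joint speeds; "effort": joint torques, N m; "ee_pos": TCP position; "eef_rot": TCP orientation; "ft_force": force on the tool from outside, world axes, zero at the start; "ft_torque": the same for the moment, N m; "width": finger opening in m.
Only numpy, scipy, OpenCV 4.12 (cv2) and the standard library are available. Lean on these libraries where they do the work, as an engineer would, in place of code of your own. Each camera call takes 0.05 s, during which the arm holds its last target.

## Working session

There is one attempt and no reset: what is moved stays moved. The work goes in short steps, Python scripts to look and compute and a tool call to move; the robot and the scene stay as the last step left them, time stands still between calls to the robot, and variables do not carry over. Pictures are saved under pics/ and viewed, and the job is handed in when it is done.

Besides the shell and the picture viewer there is one more tool, called after ">>>" by a JSON object that holds its "op" and its "data". play_rows: Moves the arm, as the interface text tells. Shift numbers are shares of 500 mm and turn numbers shares of 180 degrees, none past 1 either way. Its arguments: {"type":"object","properties":{"plan":{"type":"array"}},"required":["plan"]}

```bash
mkdir -p pics; ls
python3 - <<'E'
from plant import bot
import cv2
print(bot.sense())
for n in ["scene","side","wrist"]:
    im=bot.snapshot(n); cv2.imwrite(f"pics/{n}0.png",im[:,:,::-1]); print(n,bot.camera_params(n))
E
```

```text
pics
{'time': 0.0, 'joints': array([-8.63417199e-01,  3.85562779e-01,  6.61575779e-03, -5.19486769e-04,
       -1.19398000e+00, -2.58607957e-01]), 'qvel': array([-1.21471749e-03, -1.46601730e-05,  8.40430900e-04, -2.31742137e-03,
        1.61005354e-04,  8.92858132e-04]), 'effort': array([ 1.65483259e-03, -3.90668464e+01,  1.87405068e+01,  4.21975493e+00,
        1.09650294e-02, -1.89566877e-04]), 'ee_pos': array([ 0.27092525, -0.56255575,  0.22144886]), 'eef_rot': array([ 0.37665627, -0.59801449,  0.37588164,  0.59935108]), 'ft_force': array([ 0.35258586, -0.33791338,  0.60544352]), 'ft_torque': array([-0.01467697, -0.02788018,  0.03268192]), 'width': 0.08696866666184552}
scene {'mtx': array([[397.26536906,   0.        , 316.48668914],
       [  0.        , 397.26536906, 204.33572669],
       [  0.        ,   0.        ,   1.        ]]), 'world_from_camera': array([[-4.67726766e-03, -6.63588924e-01,  7.48082792e-01,
         1.40985447e+00],
       [ 9.99982510e-01, -3.95915821e-04,  5.90103201e-03,
         1.00689132e-01],
       [-3.61968167e-03,  7.48097309e-01,  6.63579170e-01,
[... 379 characters left out ...]
2844, -0.54849661,  0.77035249,  0.99642172],
       [-0.01059643,  0.81667229,  0.57700441,  0.72882933],
       [ 0.        ,  0.        ,  0.        ,  1.        ]])}
wrist {'mtx': array([[334.62832051,   0.        , 323.48964121],
       [  0.        , 334.62832051, 200.16011238],
       [  0.        ,   0.        ,   1.        ]]), 'tool_from_camera': array([[-1.89613406e-05,  2.93346249e-01, -9.56006265e-01,
        -1.61647498e-01],
       [-2.14240056e-03,  9.56004059e-01,  2.93345614e-01,
         8.03413054e-02],
       [ 9.99997705e-01,  2.05371058e-03,  6.10338048e-04,
         7.87208479e-05],
       [ 0.00000000e+00,  0.00000000e+00,  0.00000000e+00,
         1.00000000e+00]])}
```

View pics/scene0.png

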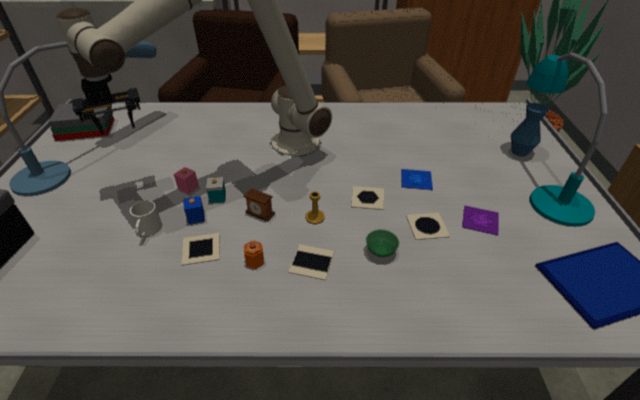

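View pics/side0.png

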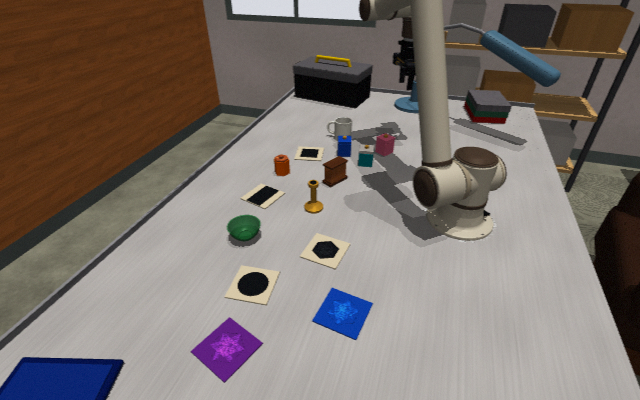

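View pics/wrist0.png

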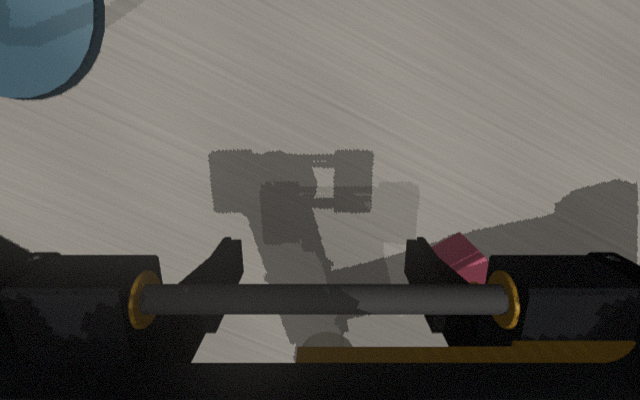

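```bash
cat > h.py <<'E'
import numpy as np, cv2
from plant import bot
def ray(n,uv,T=None):
    p=bot.camera_params(n); K=p["mtx"]
    if n=="wrist":
        s=bot.sense() if T is None else None
        M=(tool_T() if T is None else T)@p["tool_from_camera"]
    else: M=p["world_from_camera"]
    d=np.array([(uv[0]-K[0,2])/K[0,0],-(uv[1]-K[1,2])/K[1,1],-1.])
    return M[:3,3],M[:3,:3]@d
def tool_T():
    from scipy.spatial.transform import Rotation as R
    s=bot.sense(); q=s["eef_rot"]; T=np.eye(4); T[:3,:3]=R.from_quat([q[1],q[2],q[3],q[0]]).as_matrix(); T[:3,3]=s["ee_pos"]; return T
def at(n,uv,z,T=None):
    o,d=ray(n,uv,T); return o+d*(z-o[2])/d[2]
def proj(n,P,T=None):
    p=bot.camera_params(n);K=p["mtx"]
    M=(tool_T() if T is None else T)@p["tool_from_camera"] if n=="wrist" else p["world_from_camera"]
    c=np.linalg.inv(M)@np.append(P,1); return K[0,0]*c[0]/-c[2]+K[0,2], -K[1,1]*c[1]/-c[2]+K[1,2]
def crop(im,x0,y0,x1,y1,k,name):
    c=cv2.resize(im[y0:y1,x0:x1],None,fx=k,fy=k,interpolation=cv2.INTER_CUBIC)
    for u in range((x0//10+1)*10,x1,10):
        cv2.putText(c,str(u),(int((u-x0)*k)-8,8),0,.3,(0,0,255),1); cv2.line(c,(int((u-x0)*k),10),(int((u-x0)*k),14),(0,0,255),1)
    for v in range((y0//10+1)*10,y1,10):
        cv2.putText(c,str(v),(0,int((v-y0)*k)+3),0,.3,(0,0,255),1); cv2.line(c,(20,int((v-y0)*k)),(24,int((v-y0)*k)),(0,0,255),1)
    cv2.imwrite(name,c)
E
python3 - <<'E'
from h import *
im=cv2.imread("pics/scene0.png")
crop(im,165,160,295,280,5,"pics/c1.png")
crop(im,285,160,455,280,4.6,"pics/c2.png")
im=cv2.imread("pics/side0.png")
crop(im,220,110,400,310,3,"pics/c3.png")
E
```

```text
(no output)
```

View pics/c1.png

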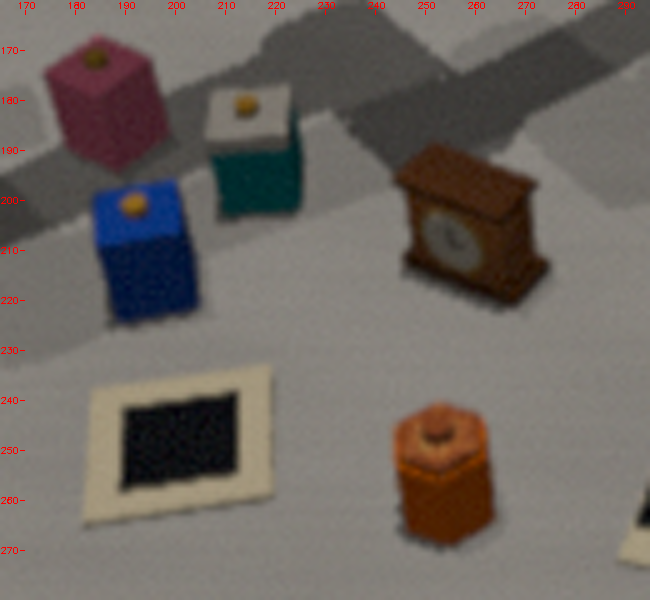

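View pics/c2.png

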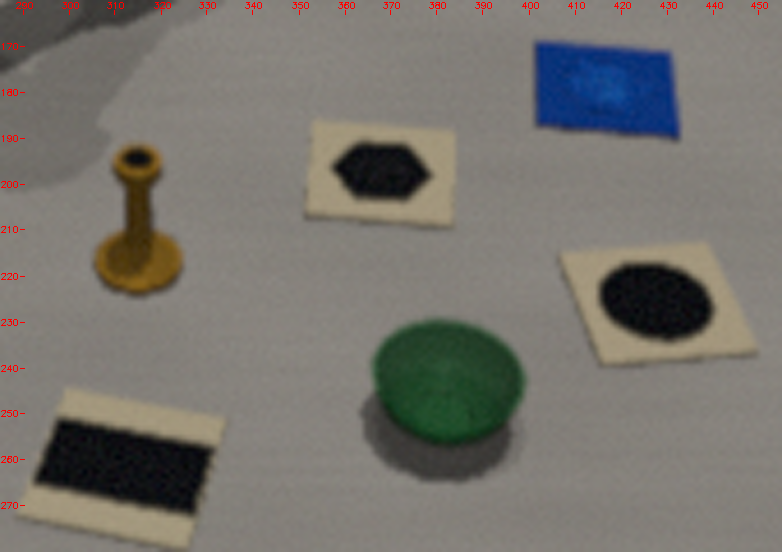

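View pics/c3.png

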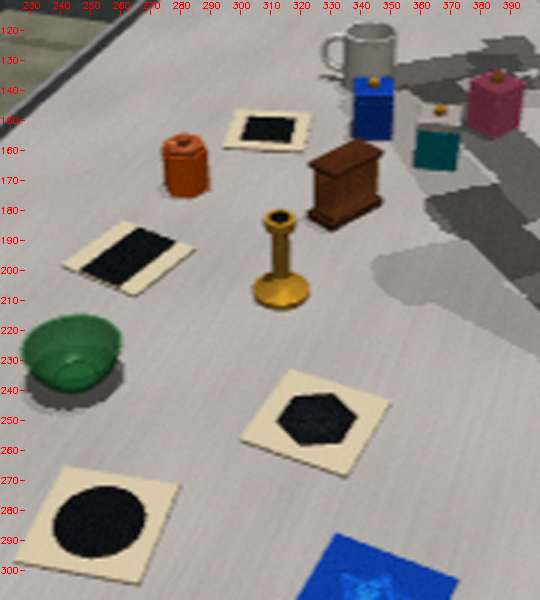

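The scene view shows the tin's knob at (214,181), the clock at (260,205), the jar at (253,255), the candlestick foot at (315,217), and the mats at square (200,248), oblong (312,261), hex (368,197) and round (428,226). I'll now turn the corners into positions.

Run:
```python
from h import *
np.set_printoptions(precision=4,suppress=True)
mats=dict(square=[(183,238),(219,233),(219.5,259),(182,264.5)],oblong=[(299,245),(333.5,251.5),(326,279),(289,272)],hex=[(353,186.5),(384,188.5),(383,209.5),(351.5,207)],round=[(407,215),(439,213),(449.5,237),(416,239.5)])
for k,c in mats.items():
    P=np.array([at("scene",p,.004) for p in c])[:,:2]; e=np.roll(P,-1,0)-P
    ang=np.degrees(np.arctan2(e[:,1],e[:,0]))
    print(k,P.mean(0),np.linalg.norm(e,axis=1),ang)
S=lambda n,u,z:print(n,u,z,at(n,u,z)[:2])
S("scene",(214,181),.074); S("side",(366,147),.074)
S("scene",(252,246),.070); S("side",(283.5,136+4),.07)
S("scene",(315,194.5),.1); S("side",(314,181.5),.1)
S("scene",(315,217),.006); S("side",(314,206.5),.006)
print("clocktop")
for n,c in dict(scene=[(252,189),(272.5,197),(267,204),(244.5,196)],side=[(322.5,163),(339,156),(347.5,160),(331.5,168)]).items():
    P=np.array([at(n,p,.078) for p in c])[:,:2]; e=np.roll(P,-1,0)-P
    print(P.mean(0),np.linalg.norm(e,axis=1),np.degrees(np.arctan2(e[:,1],e[:,0])))
print("tin top")
for n,c in dict(scene=[(207.5,177),(223,177.5),(222,190),(206,188)]).items():
    P=np.array([at(n,p,.07) for p in c])[:,:2]; e=np.roll(P,-1,0)-P
    print(P.mean(0),np.linalg.norm(e,axis=1),np.degrees(np.arctan2(e[:,1],e[:,0])))
print("blue knob",at("scene",(192,201),.074),"pink",at("scene",(184,172),.074),"mug",at("scene",(143,210),.085),"bowl",at("scene",(382,238),.045))
```

```text
square [ 0.5965 -0.2574] [0.1106 0.1093 0.1078 0.1092] [ 101.4074   11.4394  -78.7013 -167.0984]
oblong [0.6481 0.0803] [0.1081 0.1057 0.1085 0.1074] [  75.9247  -13.0853 -103.1779  166.6937]
hex [0.3599 0.2711] [0.1105 0.1127 0.1058 0.1108] [ 84.1234  -8.6699 -96.7849 173.716 ]
round [0.4989 0.4507] [0.1084 0.1103 0.1068 0.1115] [  95.198     4.0795  -84.1895 -175.1255]
scene (214, 181) 0.074 [ 0.3559 -0.2532]
side (366, 147) 0.074 [ 0.3567 -0.2432]
scene (252, 246) 0.07 [ 0.6477 -0.0884]
side (283.5, 140) 0.07 [ 0.6853 -0.2086]
scene (315, 194.5) 0.1 [0.4573 0.0887]
side (314, 181.5) 0.1 [0.4537 0.0853]
scene (315, 217) 0.006 [0.4605 0.0881]
side (314, 206.5) 0.006 [0.4525 0.0922]
clocktop
[ 0.4408 -0.0915] [0.0815 0.0367 0.0854 0.0405] [  60.3258  -22.939  -116.9592  150.997 ]
[ 0.4355 -0.0925] [0.0789 0.0416 0.0808 0.0465] [-121.9577  152.9379   61.5745  -29.809 ]
tin top
[ 0.3618 -0.2507] [0.0539 0.0679 0.0561 0.0602] [  87.0202    7.5118 -100.7034 -172.7822]
blue knob [ 0.4587 -0.303   0.074 ] pink [ 0.3055 -0.3676  0.074 ] mug [ 0.5133 -0.438   0.085 ] bowl [0.5923 0.2884 0.045 ]
```

Run:
```python
from h import *
np.set_printoptions(precision=4,suppress=True)
T=tool_T();print(T)
print("jaw az",np.degrees(np.arctan2(T[1,2],T[0,2])))
print(bot.sense()["joints"], np.array([.457,.0885,.22])-T[:3,3])
```

```text
[[-0.0008 -0.901  -0.4338  0.271 ]
 [ 0.0015 -0.4338  0.901  -0.5627]
 [-1.      0.0001  0.0017  0.2217]
 [ 0.      0.      0.      1.    ]]
jaw az 115.70727548554589
[-0.8634  0.3854  0.0069 -0.0004 -1.194  -0.2586] [ 0.186   0.6512 -0.0017]
```

>>> {"op": "play_rows", "data": {"plan": [{"grip": 1,"slide": [0.034,0.118,0],"dr": [0,0,0]},{"grip": 1,"slide": [0.034,0.118,0],"dr": [0,0,0]},{"grip": 1,"slide": [0.034,0.118,0],"dr": [0,0,0]},{"grip": 1,"slide": [0.034,0.118,0],"dr": [0,0,0]},{"grip": 1,"slide": [0.034,0.118,0],"dr": [0,0,0]},{"grip": 1,"slide": [0.034,0.118,0],"dr": [0,0,0]},{"grip": 1,"slide": [0.034,0.118,0],"dr": [0,0,0]},{"grip": 1,"slide": [0.034,0.118,0],"dr": [0,0,0]},{"grip": 1,"slide": [0.034,0.118,0],"dr": [0,0,0]},{"grip": 1,"slide": [0.034,0.118,0],"dr": [0,0,0]},{"grip": 1,"slide": [0.034,0.118,0],"dr": [0,0,0]},{"grip": 1,"slide": [0,0,0],"dr": [0,0,0]}]}}

```text
time: 1.65
ee_pos: [0.4571, 0.1011, 0.2189]
eef_rot: [0.378, -0.598, 0.375, 0.599]
ft_force: [0.9, -0.7, -0.1]
width: 0.0868
```

```bash
cat > look.py <<'E'
from h import *
import sys
np.set_printoptions(precision=4,suppress=True)
T=tool_T(); im=bot.snapshot("wrist"); cv2.imwrite(f"pics/{sys.argv[1]}.png",im[:,:,::-1]); np.save(f"pics/{sys.argv[1]}.npy",T)
s=bot.sense(); print(s["time"],s["joints"],T[:3,3],"jaw",np.degrees(np.arctan2(T[1,2],T[0,2])),"w",s["width"],"F",s["ft_force"])
E
python3 look.py w1
```

```text
1.7 [ 0.5613  0.1161 -0.3669 -0.004  -1.0861 -1.6853] [0.4571 0.1011 0.2189] jaw 115.60220056185764 w 0.08681250106629011 F [-1.0173 -0.6444  0.1727]
```

View pics/w1.png

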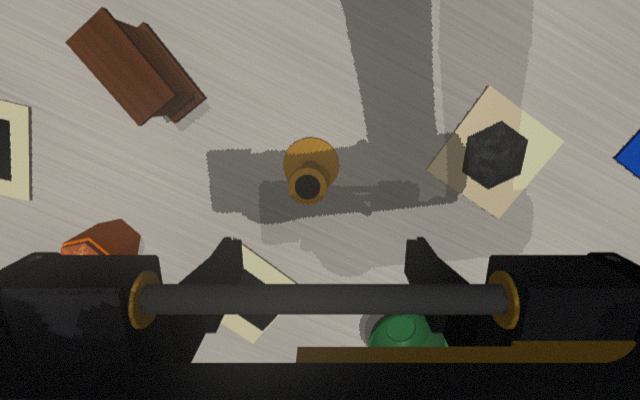

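The wrist view shows the candlestick's cup at (307,186) and its foot at (311,163). The hex shape is at about (495,155), and the clock's top board runs from (66,40) to (176,90).

Run:
```python
from h import *
np.set_printoptions(precision=4,suppress=True)
T=np.load("pics/w1.npy")
im=cv2.imread("pics/w1.png"); crop(im,50,0,215,140,4.5,"pics/d1.png"); crop(im,270,120,350,220,5,"pics/d2.png"); crop(im,420,75,575,225,4,"pics/d3.png")
for uv,z in [((307,186),.1),((311,165),.005),((495,155),.004)]: print(uv,at("wrist",uv,z,T))
```

```text
(307, 186) [0.457  0.0856 0.1   ]
(311, 165) [0.4572 0.0861 0.005 ]
(495, 155) [0.3575 0.2695 0.004 ]
```

View pics/d2.png

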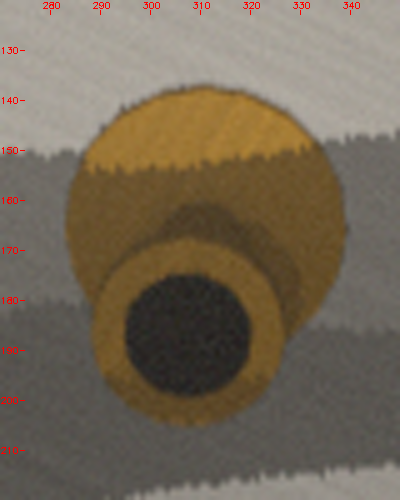

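View pics/d3.png

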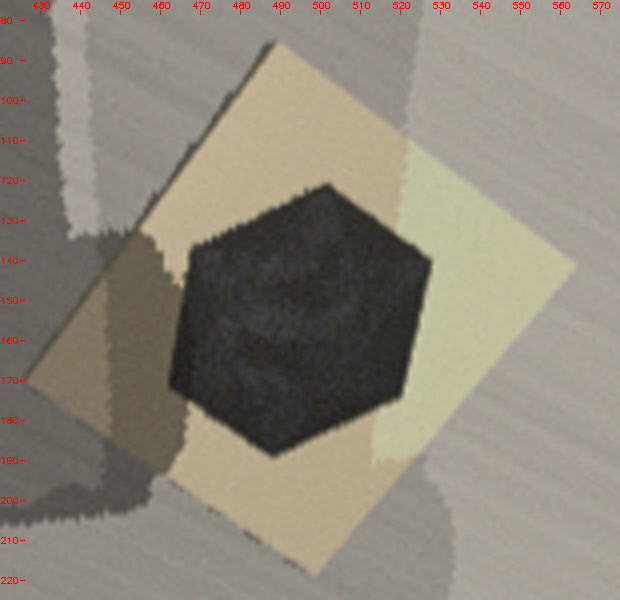

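View pics/d1.png

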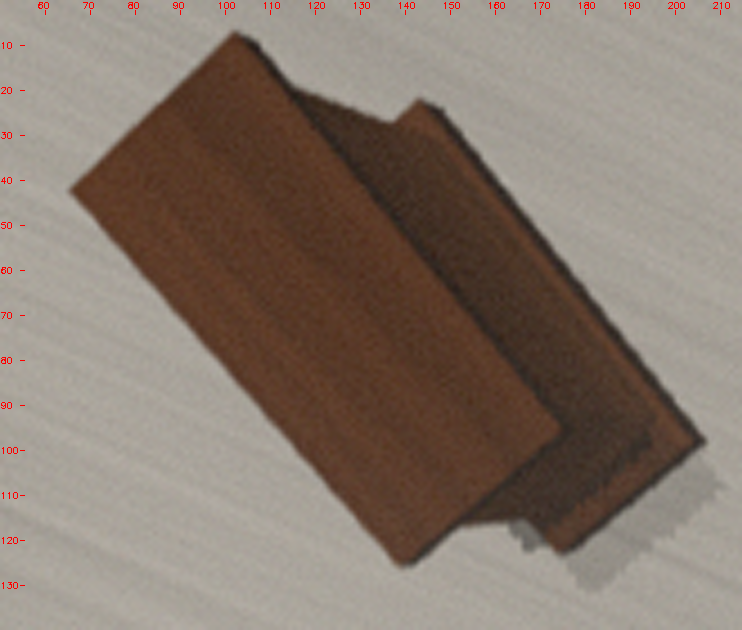

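```bash
cat >> h.py <<'E'
def poly(n,c,z,T=None):
    P=np.array([at(n,p,z,T) for p in c])[:,:2]; e=np.roll(P,-1,0)-P
    print("c",P.mean(0),"len",np.linalg.norm(e,axis=1),"ang",np.degrees(np.arctan2(e[:,1],e[:,0])))
E
python3 - <<'E'
from h import *
np.set_printoptions(precision=4,suppress=True)
T=np.load("pics/w1.npy")
poly("wrist",[(103,7),(175,96),(140,126),(66,42)],.078,T)
poly("wrist",[(489,85),(564,141),(499,218),(426,170)],.004,T)
poly("wrist",[(502,121),(528,140),(520,174),(488,189),(462,171),(467,137)],.004,T)
E
```

```text
c [ 0.4374 -0.0958] len [0.0836 0.0425 0.0841 0.0437] ang [  61.042   -28.0115 -118.1854  151.3968]
c [0.3584 0.269 ] len [0.1101 0.1088 0.11   0.1094] ang [ 82.9009  -7.1351 -96.7886 172.931 ]
c [0.3585 0.2694] len [0.0385 0.0389 0.0387 0.0394 0.0386 0.0403] ang [  82.8702   22.235   -37.0201  -97.5185 -155.7756  141.0482]
```

>>> {"op": "play_rows", "data": {"plan": [{"grip": 1,"slide": [0,-0.0306,0],"dr": [0,0,0]},{"grip": 1,"slide": [0,0,-0.12],"dr": [0,0,0]},{"grip": 1,"slide": [0,0,-0.12],"dr": [0,0,0]},{"grip": 1,"slide": [0,0,-0.08],"dr": [0,0,0]},{"grip": 1,"slide": [0,0,-0.046],"dr": [0,0,0]},{"grip": 1,"slide": [0,0,0],"dr": [0,0,0]}]}}

```text
time: 2.45
ee_pos: [0.4543, 0.0716, 0.0337]
eef_rot: [-0.383, 0.596, -0.379, -0.596]
ft_force: [0.4, 0.5, 1.0]
width: 0.087
```

>>> {"op": "play_rows", "data": {"plan": [{"grip": 1,"slide": [0.0054,0.0284,0],"dr": [0,0,0]},{"grip": 1,"slide": [0,0,0],"dr": [0,0,0]}]}}

```text
time: 2.7
ee_pos: [0.4588, 0.0856, 0.036]
eef_rot: [-0.385, 0.596, -0.378, -0.594]
ft_force: [-0.2, -0.6, -0.8]
width: 0.087
```

```bash
python3 look.py w2
```

```text
2.75 [ 0.5323  0.3555 -0.6121 -0.0038 -0.5937 -1.6704] [0.4588 0.0856 0.036 ] jaw 114.62593685637698 w 0.08695706041918823 F [-0.64   -0.2709  0.2183]
```

View pics/w2.png

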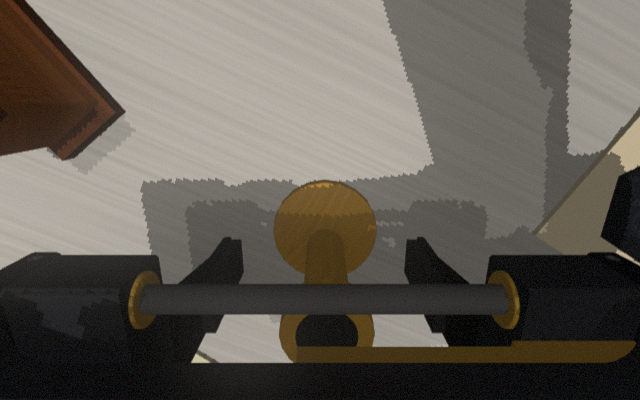

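The stem (x≈326) is centred between the fingers (x≈323), so I'll close.

>>> {"op": "play_rows", "data": {"plan": [{"grip": -1,"slide": [0,0,0],"dr": [0,0,0]},{"grip": -1,"slide": [0,0,0],"dr": [0,0,0]},{"grip": -1,"slide": [0,0,0],"dr": [0,0,0]},{"grip": -1,"slide": [0,0,0],"dr": [0,0,0]},{"grip": -1,"slide": [0,0,0],"dr": [0,0,0]}]}}

```text
time: 3.38
ee_pos: [0.459, 0.086, 0.0375]
eef_rot: [-0.386, 0.597, -0.377, -0.594]
ft_force: [0.2, -0.1, -0.7]
width: 0.0452
```

>>> {"op": "play_rows", "data": {"plan": [{"grip": -1,"slide": [0,0,0],"dr": [0,0,0]},{"grip": -1,"slide": [0,0,0],"dr": [0,0,0]},{"grip": -1,"slide": [0,0,0],"dr": [0,0,0]},{"grip": -1,"slide": [0,0,0],"dr": [0,0,0]}]}}

```text
time: 3.88
ee_pos: [0.4576, 0.0854, 0.0364]
eef_rot: [-0.385, 0.596, -0.379, -0.594]
ft_force: [0.9, 0.2, -3.9]
width: 0.0233
```

>>> {"op": "play_rows", "data": {"plan": [{"grip": -1,"slide": [0,0,0],"dr": [0,0,0]},{"grip": -1,"slide": [0,0,0],"dr": [0,0,0]},{"grip": -1,"slide": [0,0,0],"dr": [0,0,0]}]}}

```text
time: 4.25
ee_pos: [0.4574, 0.0853, 0.0361]
eef_rot: [-0.385, 0.596, -0.379, -0.595]
ft_force: [0.4, 0.0, -3.4]
width: 0.0235
```

>>> {"op": "play_rows", "data": {"plan": [{"grip": -1,"slide": [0,0,0.04],"dr": [0,0,0]},{"grip": -1,"slide": [0,0,0.1],"dr": [0,0,0]},{"grip": -1,"slide": [0,0,0.08],"dr": [0,0,0]},{"grip": -1,"slide": [0,0,0],"dr": [0,0,0]}]}}

```text
time: 4.75
ee_pos: [0.4558, 0.0845, 0.148]
eef_rot: [0.384, -0.595, 0.38, 0.595]
ft_force: [0.4, -0.1, -3.0]
width: 0.0233
```

```bash
python3 look.py w3
python3 - <<'E'
from h import *
im=bot.snapshot("side")[:,:,::-1]; crop(im,220,110,400,310,3,"pics/s3.png")
E
```

```text
4.8 [ 0.533   0.1854 -0.4867 -0.0053 -0.8984 -1.6723] [0.4558 0.0845 0.148 ] jaw 114.57069583113973 w 0.02346556733745318 F [ 0.215  -0.2402 -4.1075]
```

View pics/s3.png

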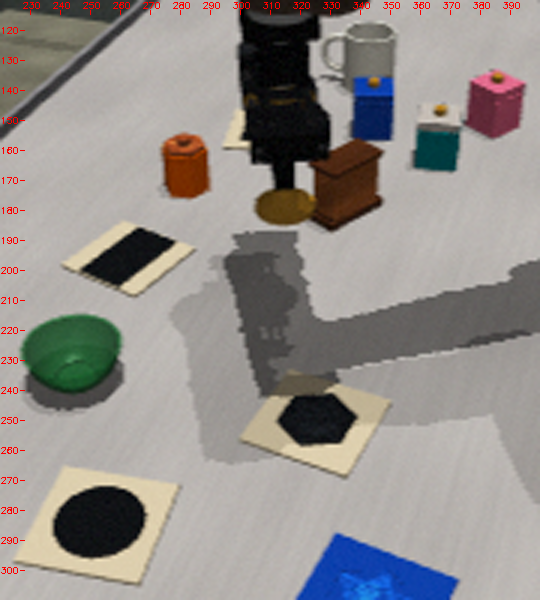

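View pics/w3.png

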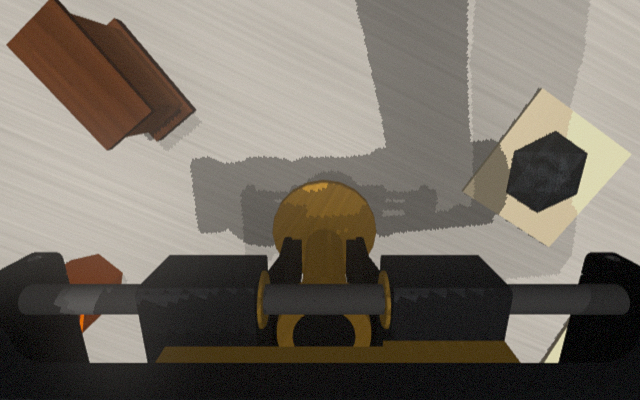

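>>> {"op": "play_rows", "data": {"plan": [{"grip": -1,"slide": [0.0125,0.1,0],"dr": [0,0,0]},{"grip": -1,"slide": [0.0125,0.1,0],"dr": [0,0,0]},{"grip": -1,"slide": [0.0125,0.1,0],"dr": [0,0,0]},{"grip": -1,"slide": [0.0125,0.1,0],"dr": [0,0,0]},{"grip": -1,"slide": [0.0125,0.1,0],"dr": [0,0,0]},{"grip": -1,"slide": [0,0,0],"dr": [0,0,0]}]}}

```text
time: 5.6
ee_pos: [0.4775, 0.3354, 0.1293]
eef_rot: [0.374, -0.589, 0.394, 0.599]
ft_force: [-0.3, -1.1, -3.0]
width: 0.0231
```

```bash
python3 look.py w4
```

```text
5.65 [ 0.8822  0.4104 -0.1998 -0.0141 -0.9922 -2.0242] [0.4775 0.3354 0.1293] jaw 114.20811316000815 w 0.02327833703047881 F [ 0.0595 -0.2933 -3.9906]
```

View pics/w4.png

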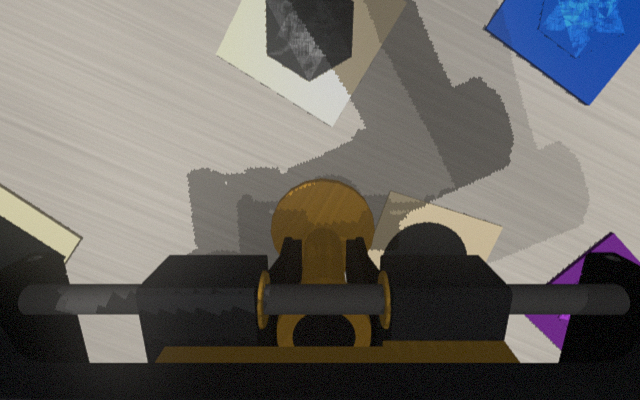

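Run:
```python
from h import *
np.set_printoptions(precision=4,suppress=True)
T=np.load("pics/w4.npy"); print(T, np.degrees(np.arccos(-T[2,0])))
for uv in [(389,192),(502,227),(425,222)]: print(at("wrist",uv,.004,T))
a,b=[at("wrist",u,.004,T)[:2] for u in [(389,192),(502,227)]]
print(np.linalg.norm(b-a), np.degrees(np.arctan2(*(b-a)[::-1])))
m=(a+b)/2; d=(b-a)/np.linalg.norm(b-a); n=np.array([d[1],-d[0]]); print(m+n*.055,m-n*.055)
```

```text
[[-0.0267 -0.9117 -0.4101  0.4775]
 [-0.0148 -0.4098  0.9121  0.3354]
 [-0.9995  0.0304 -0.0026  0.1293]
 [ 0.      0.      0.      1.    ]] 1.7468783385134536
[0.4505 0.3868 0.004 ]
[0.4376 0.4961 0.004 ]
[0.4622 0.4296 0.004 ]
0.11012825075580644 96.68622237734698
[0.4987 0.4479] [0.3894 0.4351]
```

>>> {"op": "play_rows", "data": {"plan": [{"grip": -1,"slide": [0.02,0.1,0],"dr": [0.0024,-0.0042,0]},{"grip": -1,"slide": [0.02,0.1,0],"dr": [0.0024,-0.0042,0]},{"grip": -1,"slide": [0,0.02,-0.03],"dr": [0,0,0]},{"grip": -1,"slide": [0,0,-0.03],"dr": [0,0,0]},{"grip": -1,"slide": [0,0,0],"dr": [0,0,0]}]}}

```text
time: 6.28
ee_pos: [0.4929, 0.4358, 0.0876]
eef_rot: [0.378, -0.591, 0.395, 0.594]
ft_force: [0.3, -0.9, -3.5]
width: 0.0237
```

```bash
cat > st.py <<'E'
from h import *
np.set_printoptions(precision=4,suppress=True)
import sys
T=tool_T(); s=bot.sense(); a=T[:3,0]
print("t",s["time"],"p",T[:3,3],"jaw",np.degrees(np.arctan2(T[1,2],T[0,2])),"tilt fix dr",np.array([-a[1],a[0],0])/np.pi,"F",s["ft_force"],"w",s["width"],"j6",s["joints"][5])
if len(sys.argv)>3: print("slide",(np.array([float(v) for v in sys.argv[1:4]])-T[:3,3])/.5)
E
python3 st.py .4988 .449 .040
```

```text
t 6.275 p [0.4929 0.4358 0.0876] jaw 113.7579737559995 tilt fix dr [ 0.0057 -0.0053  0.    ] F [ 0.2569 -0.9218 -3.4977] w 0.023674811742045613 j6 -2.121331575430981
slide [ 0.0119  0.0264 -0.0952]
```

>>> {"op": "play_rows", "data": {"plan": [{"grip": -1,"slide": [0.012,0.026,0],"dr": [0.0057,-0.0053,0]},{"grip": -1,"slide": [0,0,-0.04],"dr": [0,0,0]},{"grip": -1,"slide": [0,0,-0.03],"dr": [0,0,0]},{"grip": -1,"slide": [0,0,0],"dr": [0,0,0]}]}}

```text
time: 6.78
ee_pos: [0.5013, 0.4487, 0.0541]
eef_rot: [-0.389, 0.592, -0.385, -0.591]
ft_force: [0.0, -0.7, -3.1]
width: 0.0232
```

```bash
python3 st.py .4988 .449 .040
```

```text
t 6.775 p [0.5013 0.4487 0.0541] jaw 113.63545002526018 tilt fix dr [-0.0015  0.0016  0.    ] F [ 0.0146 -0.7106 -3.0914] w 0.02316435388356964 j6 -2.1298895251446623
slide [-0.0049  0.0007 -0.0282]
```

>>> {"op": "play_rows", "data": {"plan": [{"grip": -1,"slide": [-0.005,0,-0.01],"dr": [-0.0015,0.0016,0]},{"grip": -1,"slide": [0,0,-0.012],"dr": [0,0,0]},{"grip": -1,"slide": [0,0,-0.006],"dr": [0,0,0]},{"grip": -1,"slide": [0,0,0],"dr": [0,0,0]}]}}

```text
time: 7.28
ee_pos: [0.4996, 0.4497, 0.0413]
eef_rot: [-0.388, 0.592, -0.386, -0.592]
ft_force: [-0.1, -0.2, -3.7]
width: 0.0235
```

```bash
python3 st.py .4988 .449 .040
python3 - <<'E'
from h import *
for n in ["side","scene"]:
    im=bot.snapshot(n)[:,:,::-1]; cv2.imwrite(f"pics/{n}5.png",im)
    b=(210,220,320,320) if n=="side" else (390,170,470,260)
    crop(im,*b,5,f"pics/{n}5c.png")
E
```

```text
t 7.275 p [0.4996 0.4497 0.0413] jaw 113.66189045544223 tilt fix dr [-0.0009  0.0008  0.    ] F [-0.0664 -0.195  -3.7104] w 0.023530019449613974 j6 -2.1313210516350605
slide [-0.0016 -0.0015 -0.0027]
```

View pics/side5c.png

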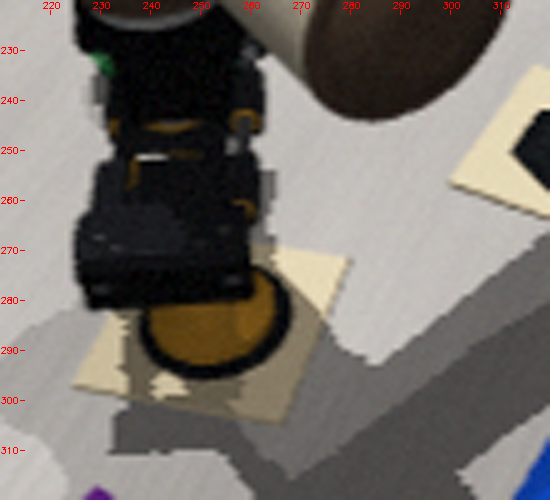

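View pics/scene5c.png

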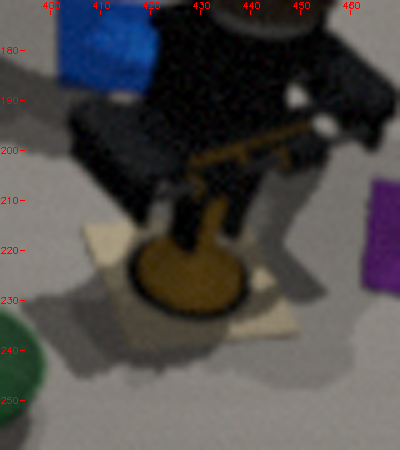

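The foot is centred in the disc in both views. I'll lower it the last millimetre or two and release.

>>> {"op": "play_rows", "data": {"plan": [{"grip": -1,"slide": [0,0,-0.003],"dr": [0,0,0]},{"grip": -1,"slide": [0,0,-0.002],"dr": [0,0,0]}]}}

```text
time: 7.62
ee_pos: [0.5002, 0.4502, 0.0401]
eef_rot: [-0.389, 0.592, -0.385, -0.592]
ft_force: [-0.1, -1.2, 1.1]
width: 0.023
```

>>> {"op": "play_rows", "data": {"plan": [{"grip": 1,"slide": [0,0,0],"dr": [0,0,0]},{"grip": 1,"slide": [0,0,0],"dr": [0,0,0]},{"grip": 1,"slide": [0,0,0],"dr": [0,0,0]},{"grip": 1,"slide": [0,0,0],"dr": [0,0,0]},{"grip": 1,"slide": [0,0,0],"dr": [0,0,0]},{"grip": 1,"slide": [0,0,0],"dr": [0,0,0]}]}}

```text
time: 8.38
ee_pos: [0.5016, 0.4518, 0.0424]
eef_rot: [-0.39, 0.593, -0.383, -0.591]
ft_force: [-0.1, -0.4, -0.8]
width: 0.0756
```

```bash
python3 st.py .4996 .4497 .2
```

```text
t 8.375 p [0.5016 0.4518 0.0424] jaw 113.73471016270373 tilt fix dr [-0.0025  0.0024  0.    ] F [-0.0572 -0.3923 -0.7753] w 0.07561846988017469 j6 -2.1313510595454255
slide [-0.004  -0.0042  0.3151]
```

>>> {"op": "play_rows", "data": {"plan": [{"grip": 1,"slide": [-0.003,-0.003,0.06],"dr": [-0.0025,0.0024,0]},{"grip": 1,"slide": [0,0,0.12],"dr": [0,0,0]},{"grip": 1,"slide": [0,0,0.12],"dr": [0,0,0]},{"grip": 1,"slide": [0,0,0.06],"dr": [0,0,0]},{"grip": 1,"slide": [-0.024,-0.118,0.01],"dr": [0,0,-0.01]},{"grip": 1,"slide": [-0.024,-0.118,0],"dr": [0,0,-0.01]},{"grip": 1,"slide": [-0.024,-0.118,0],"dr": [0,0,-0.01]},{"grip": 1,"slide": [-0.024,-0.118,0],"dr": [0,0,-0.01]},{"grip": 1,"slide": [-0.024,-0.118,0],"dr": [0,0,-0.01]},{"grip": 1,"slide": [-0.024,-0.118,0],"dr": [0,0,-0.01]},{"grip": 1,"slide": [-0.024,-0.118,0],"dr": [0,0,-0.01]},{"grip": 1,"slide": [-0.024,-0.118,0],"dr": [0,0,-0.01]},{"grip": 1,"slide": [-0.024,-0.118,0],"dr": [0,0,-0.01]},{"grip": 1,"slide": [-0.024,-0.118,0],"dr": [0,0,-0.01]},{"grip": 1,"slide": [-0.024,-0.11,0],"dr": [0,0,0]},{"grip": 1,"slide": [0,0,0],"dr": [0,0,0]}]}}

```text
time: 10.38
ee_pos: [0.3592, -0.2144, 0.2348]
eef_rot: [-0.479, 0.525, -0.474, -0.519]
ft_force: [-0.5, 0.8, -0.6]
width: 0.0869
```

```bash
python3 st.py .357 -.25 .2;python3 look.py w6
python3 - <<'E'
from h import *
im=bot.snapshot("side")[:,:,::-1]; cv2.imwrite(f"pics/side6.png",im); crop(im,210,110,400,320,3.2,"pics/side6c.png")
E
```

```text
t 10.375 p [ 0.3592 -0.2144  0.2348] jaw 95.27020700102102 tilt fix dr [0.0003 0.0033 0.    ] F [-0.5001  0.8278 -0.6065] w 0.08692352262913619 j6 -1.3318685127633048
slide [-0.0043 -0.0712 -0.0696]
10.425 [-0.1432  0.0064 -0.4451 -0.001  -1.1085 -1.3326] [ 0.3592 -0.2144  0.2348] jaw 95.27020700102102 w 0.08713873929237044 F [-0.3051  0.1739  0.0024]
```

View pics/w6.png

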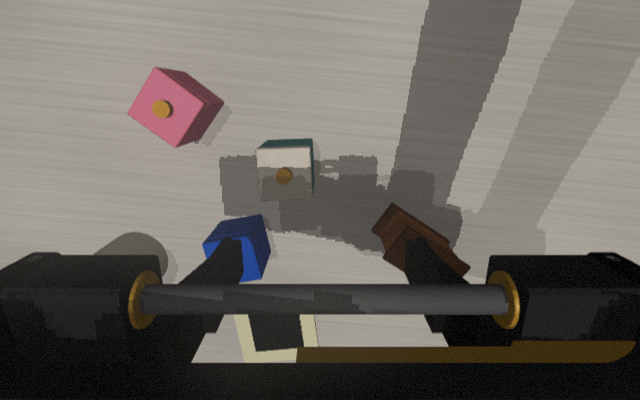

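View pics/side6c.png

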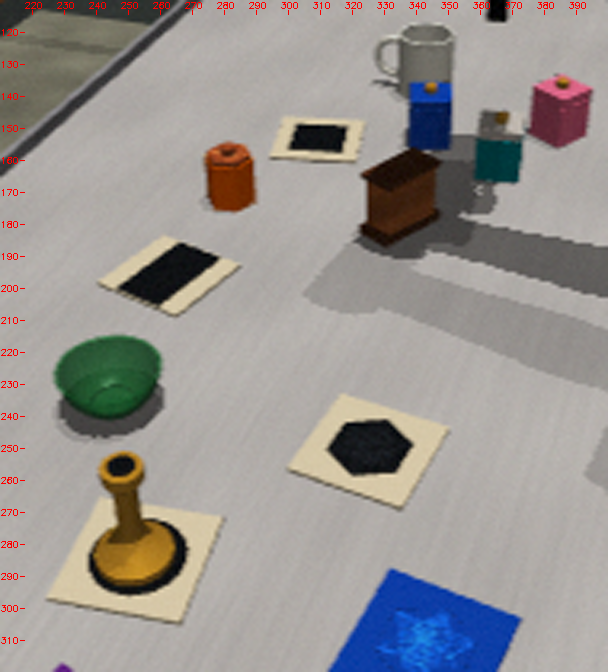

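Candlestick is standing, with the foot inside the disc. Next I'll measure the tin from the enlarged wrist view.

Run:
```python
from h import *
im=cv2.imread("pics/w6.png"); crop(im,190,120,340,290,4.5,"pics/d6.png")
```

```text
(no output)
```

View pics/d6.png

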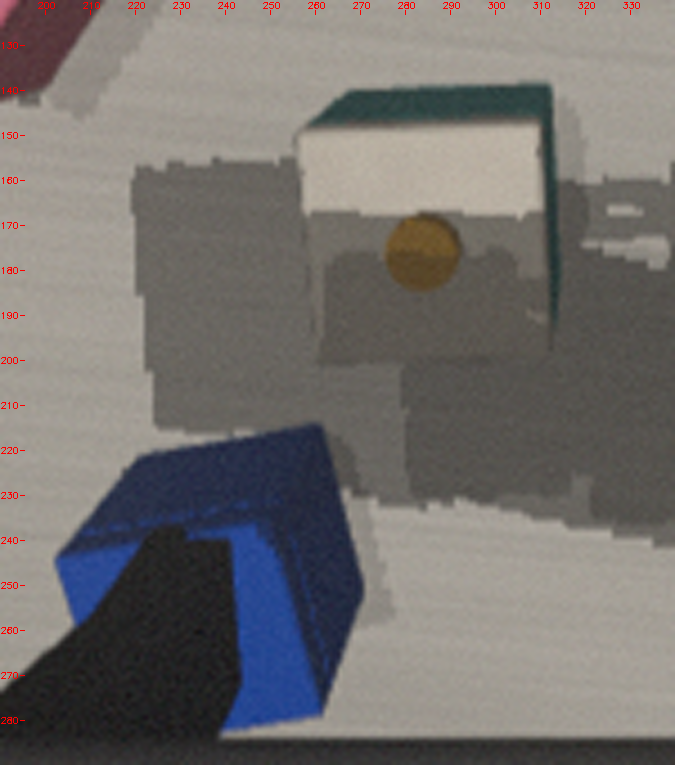

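Run:
```python
from h import *
np.set_printoptions(precision=4,suppress=True)
T=np.load("pics/w6.npy")
poly("wrist",[(256.5,149),(310,147),(312.5,199),(260,200.5)],.07,T)
print(at("wrist",(283.5,176),.077,T))
print("blue",at("wrist",(262,279),.07,T),at("wrist",(245,237),.07,T),at("wrist",(261,215),0,T),at("wrist",(270,251),0,T))
```

```text
c [ 0.3574 -0.2535] len [0.0522 0.053  0.0537 0.0527] ang [  97.3012    7.2039  -83.104  -174.4398]
[ 0.3573 -0.254   0.077 ]
blue [ 0.4778 -0.2721  0.07  ] [ 0.4289 -0.2918  0.07  ] [ 0.4295 -0.2874  0.    ] [ 0.4784 -0.274   0.    ]
```

>>> {"op": "play_rows", "data": {"plan": [{"grip": 1,"slide": [-0.003,-0.078,0],"dr": [0,0.0033,0.007]},{"grip": 1,"slide": [0,0,-0.1],"dr": [0,0,0]},{"grip": 1,"slide": [0,0,-0.1],"dr": [0,0,0]},{"grip": 1,"slide": [0,0,-0.01],"dr": [0,0,0]},{"grip": 1,"slide": [0,0,0],"dr": [0,0,0]}]}}

```text
time: 11.1
ee_pos: [0.3641, -0.2471, 0.1311]
eef_rot: [-0.467, 0.535, -0.464, -0.529]
ft_force: [-0.2, 0.3, 0.5]
width: 0.087
```

```bash
python3 st.py .3573 -.2538 .025
```

```text
t 11.1 p [ 0.3641 -0.2471  0.1311] jaw 97.67387274721645 tilt fix dr [0.001  0.0028 0.    ] F [-0.2125  0.2507  0.4834] w 0.08698444286116286 j6 -1.2140868221144552
slide [-0.0137 -0.0134 -0.2121]
```

>>> {"op": "play_rows", "data": {"plan": [{"grip": 1,"slide": [-0.0137,-0.0134,0],"dr": [0.001,0.0028,-0.006]},{"grip": 1,"slide": [0,0,-0.04],"dr": [0,0,0]},{"grip": 1,"slide": [0,0,0],"dr": [0,0,0]}]}}

```text
time: 11.48
ee_pos: [0.3606, -0.2548, 0.1159]
eef_rot: [-0.471, 0.531, -0.469, -0.525]
ft_force: [-0.4, 0.2, 0.6]
width: 0.0873
```

```bash
python3 st.py .3573 -.2538 .025
```

```text
t 11.475 p [ 0.3606 -0.2548  0.1159] jaw 96.6638206132831 tilt fix dr [0.0011 0.0029 0.    ] F [-0.3863  0.2448  0.6476] w 0.08730044736933645 j6 -1.2114634718650288
slide [-0.0066  0.002  -0.1819]
```

>>> {"op": "play_rows", "data": {"plan": [{"grip": 1,"slide": [-0.007,0.002,-0.06],"dr": [0.001,0.003,0]},{"grip": 1,"slide": [-0.002,0,-0.06],"dr": [0,0,0]},{"grip": 1,"slide": [-0.002,0,-0.05],"dr": [0,0,0]},{"grip": 1,"slide": [0,0,0],"dr": [0,0,0]}]}}

```text
time: 11.98
ee_pos: [0.3609, -0.2566, 0.0362]
eef_rot: [-0.472, 0.534, -0.468, -0.523]
ft_force: [0.4, -1.1, 0.7]
width: 0.0871
```

```bash
python3 st.py .3573 -.2538 .025
```

```text
t 11.975 p [ 0.3609 -0.2566  0.0362] jaw 96.70975596141925 tilt fix dr [0.0018 0.0045 0.    ] F [ 0.3504 -1.1361  0.6567] w 0.08712550892923583 j6 -1.2098808759037527
slide [-0.0073  0.0055 -0.0223]
```

>>> {"op": "play_rows", "data": {"plan": [{"grip": 1,"slide": [-0.008,0.006,-0.02],"dr": [0.002,0.0045,0]},{"grip": 1,"slide": [-0.002,0,-0.004],"dr": [0,0,0]},{"grip": 1,"slide": [0,0,0],"dr": [0,0,0]}]}}

```text
time: 12.35
ee_pos: [0.3586, -0.2544, 0.0268]
eef_rot: [-0.471, 0.531, -0.469, -0.527]
ft_force: [0.7, 0.7, 0.0]
width: 0.0869
```

```bash
python3 st.py .3573 -.2538 .025; python3 look.py w7
```

```text
t 12.35 p [ 0.3586 -0.2544  0.0268] jaw 96.75038857433768 tilt fix dr [0.0005 0.0019 0.    ] F [0.7177 0.7347 0.0345] w 0.08685827598433543 j6 -1.2076887562571612
slide [-0.0026  0.0012 -0.0036]
12.4 [-0.2451  0.3392 -0.6835 -0.0002 -0.5418 -1.2077] [ 0.3586 -0.2544  0.0268] jaw 96.75038857433768 w 0.08685617042411105 F [ 0.223  -0.1324 -0.0918]
```

View pics/w7.png

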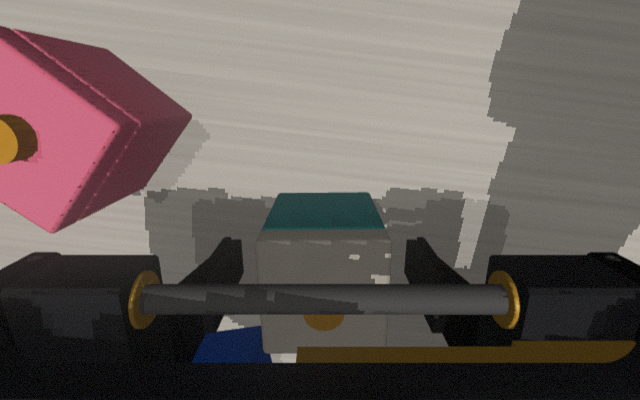

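The tin is centred and aligned between the open fingers, so I'll close on it.

>>> {"op": "play_rows", "data": {"plan": [{"grip": -1,"slide": [-0.002,0,0],"dr": [0,0,0]},{"grip": -1,"slide": [0,0,0],"dr": [0,0,0]},{"grip": -1,"slide": [0,0,0],"dr": [0,0,0]},{"grip": -1,"slide": [0,0,0],"dr": [0,0,0]},{"grip": -1,"slide": [0,0,0],"dr": [0,0,0]},{"grip": -1,"slide": [0,0,0],"dr": [0,0,0]},{"grip": -1,"slide": [0,0,0],"dr": [0,0,0]}]}}

```text
time: 13.28
ee_pos: [0.358, -0.2545, 0.0276]
eef_rot: [-0.471, 0.531, -0.468, -0.526]
ft_force: [-0.6, 0.7, 1.0]
width: 0.054
```

```bash
python3 st.py .5965 -.2574 .15
```

```text
t 13.275 p [ 0.358  -0.2545  0.0276] jaw 96.76711233742995 tilt fix dr [0.0006 0.0024 0.    ] F [-0.6252  0.6942  0.9683] w 0.05399140103163432 j6 -1.2069540375694863
slide [ 0.477  -0.0058  0.2448]
```

>>> {"op": "play_rows", "data": {"plan": [{"grip": -1,"slide": [0,0,0.06],"dr": [0,0,0]},{"grip": -1,"slide": [0,0,0.1],"dr": [0,0,0]},{"grip": -1,"slide": [0,0,0.1],"dr": [0,0,0]},{"grip": -1,"slide": [0.1,0,0.01],"dr": [0,0,0.006]},{"grip": -1,"slide": [0.1,0,0],"dr": [0,0,0.006]},{"grip": -1,"slide": [0.1,0,0],"dr": [0,0,0.006]},{"grip": -1,"slide": [0.1,0,0],"dr": [0,0,0.006]},{"grip": -1,"slide": [0.1,0,0],"dr": [0,0,0.006]},{"grip": -1,"slide": [0.1,0,0],"dr": [0,0,0]},{"grip": -1,"slide": [0.1,0,0],"dr": [0,0,0]},{"grip": -1,"slide": [0,0,0],"dr": [0,0,0]}]}}

```text
time: 14.65
ee_pos: [0.7106, -0.2507, 0.1566]
eef_rot: [0.444, -0.546, 0.445, 0.554]
ft_force: [0.4, 0.7, -3.4]
width: 0.0538
```

```bash
python3 st.py .5965 -.2574 .15; python3 look.py w8
```

```text
t 14.65 p [ 0.7106 -0.2507  0.1566] jaw 102.07909516292162 tilt fix dr [-0.0021 -0.003   0.    ] F [ 0.392   0.6559 -3.3534] w 0.053825438383869446 j6 -1.2301679945591786
slide [-0.2281 -0.0134 -0.0132]
14.7 [-0.1283  0.6523  0.3011 -0.0059 -1.231  -1.2301] [ 0.7106 -0.2507  0.1566] jaw 102.07909516292162 w 0.05344413774221669 F [ 0.2997 -0.0058 -3.2165]
```

View pics/w8.png

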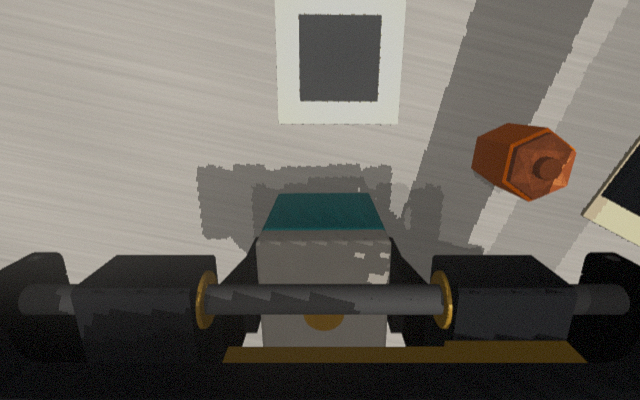

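Run:
```python
from h import *
im=cv2.imread("pics/w8.png"); crop(im,265,0,415,135,4.5,"pics/d8.png");crop(im,460,110,600,220,4.5,"pics/d8j.png")
```

```text
(no output)
```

View pics/d8.png

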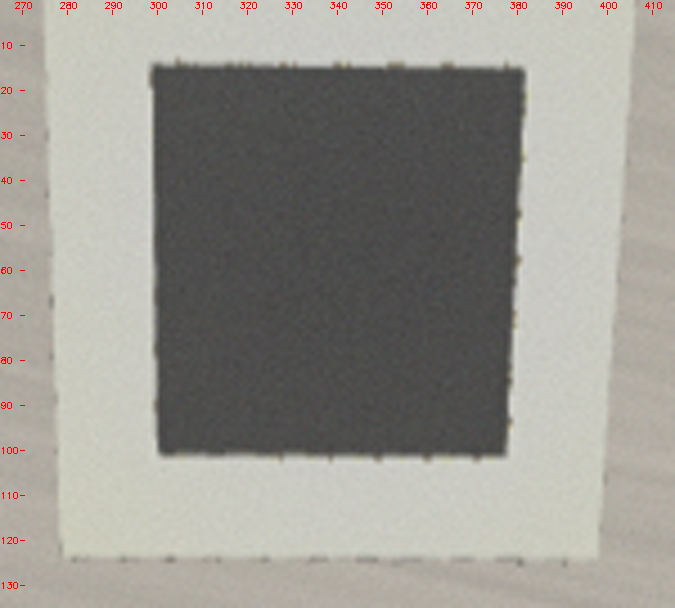

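View pics/d8j.png

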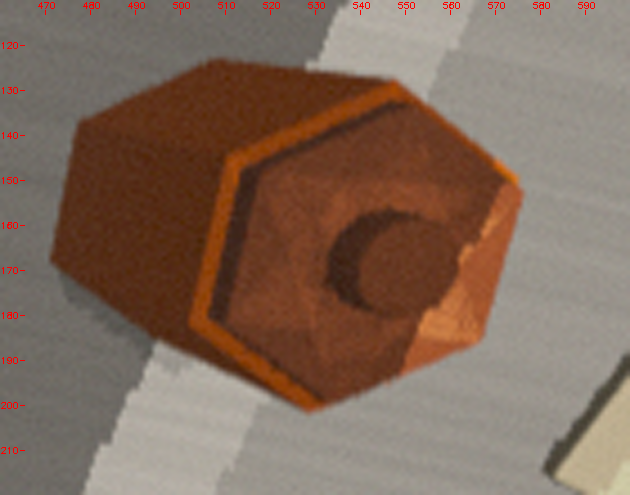

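Run:
```python
from h import *
np.set_printoptions(precision=4,suppress=True)
T=np.load("pics/w8.npy")
poly("wrist",[(298.5,14.5),(381.5,15),(377.5,101),(300,101)],.004,T)
poly("wrist",[(547.5,128),(510,145),(502,182),(528.5,201)],.058,T)
poly("wrist",[(507,123),(478,137),(471,167),(495,185)],.0,T)
print(at("wrist",(550.5,168.5),.074,T))
```

```text
c [ 0.5965 -0.2593] len [0.07   0.0696 0.07   0.0698] ang [ 101.7551   11.8211  -78.0446 -168.1574]
c [ 0.6483 -0.1023] len [0.0299 0.0297 0.0291 0.0588] ang [ -52.2908    8.6208   68.4965 -172.3018]
c [ 0.6481 -0.1016] len [0.0286 0.0289 0.0317 0.0597] ang [ -51.2003    5.9865   67.2459 -170.4261]
[ 0.6456 -0.0903  0.074 ]
```

>>> {"op": "play_rows", "data": {"plan": [{"grip": -1,"slide": [-0.08,-0.006,0],"dr": [-0.002,-0.003,0]},{"grip": -1,"slide": [-0.08,-0.006,-0.02],"dr": [0,0,0]},{"grip": -1,"slide": [-0.06,-0.004,-0.06],"dr": [0,0,0]},{"grip": -1,"slide": [0,0,-0.06],"dr": [0,0,0]},{"grip": -1,"slide": [0,0,0],"dr": [0,0,0]}]}}

```text
time: 15.32
ee_pos: [0.5879, -0.2584, 0.0843]
eef_rot: [0.445, -0.547, 0.446, 0.552]
ft_force: [-0.8, 0.8, -1.4]
width: 0.0537
```

```bash
python3 st.py .5967 -.2598 .0316
```

```text
t 15.325 p [ 0.5879 -0.2584  0.0843] jaw 101.91563005420944 tilt fix dr [-0.0009 -0.0022  0.    ] F [-0.8253  0.7587 -1.3724] w 0.05371285123337844 j6 -1.198045483541198
slide [ 0.0176 -0.0027 -0.1054]
```

>>> {"op": "play_rows", "data": {"plan": [{"grip": -1,"slide": [0.018,-0.003,-0.03],"dr": [-0.001,-0.002,0]},{"grip": -1,"slide": [0,0,-0.03],"dr": [0,0,0]},{"grip": -1,"slide": [0,0,-0.03],"dr": [0,0,0]},{"grip": -1,"slide": [0,0,0],"dr": [0,0,0]}]}}

```text
time: 15.82
ee_pos: [0.5991, -0.2604, 0.0389]
eef_rot: [-0.446, 0.551, -0.445, -0.548]
ft_force: [0.3, -0.6, -2.4]
width: 0.0534
```

```bash
python3 st.py .5967 -.2598 .0316
```

```text
t 15.825 p [ 0.5991 -0.2604  0.0389] jaw 101.94618980881341 tilt fix dr [0.0006 0.0012 0.    ] F [ 0.3491 -0.5892 -2.366 ] w 0.053389931053742956 j6 -1.2009839259673019
slide [-0.0048  0.0012 -0.0145]
```

>>> {"op": "play_rows", "data": {"plan": [{"grip": -1,"slide": [-0.005,0.001,-0.008],"dr": [0.0005,0.001,0]},{"grip": -1,"slide": [0,0,-0.006],"dr": [0,0,0]},{"grip": -1,"slide": [0,0,-0.001],"dr": [0,0,0]}]}}

```text
time: 16.2
ee_pos: [0.5973, -0.26, 0.0318]
eef_rot: [-0.445, 0.55, -0.445, -0.549]
ft_force: [-1.1, 0.5, -0.3]
width: 0.0538
```

```bash
python3 st.py .5967 -.2598 .0316
```

```text
t 16.2 p [ 0.5973 -0.26    0.0318] jaw 101.98027083959978 tilt fix dr [0.0003 0.0007 0.    ] F [-1.126   0.4744 -0.2879] w 0.05379012284891552 j6 -1.1995631909386775
slide [-0.0012  0.0005 -0.0004]
```

>>> {"op": "play_rows", "data": {"plan": [{"grip": 1,"slide": [0,0,-0.0005],"dr": [0,0,0]},{"grip": 1,"slide": [0,0,0],"dr": [0,0,0]},{"grip": 1,"slide": [0,0,0],"dr": [0,0,0]},{"grip": 1,"slide": [0,0,0],"dr": [0,0,0]},{"grip": 1,"slide": [0,0,0],"dr": [0,0,0]}]}}

```text
time: 16.82
ee_pos: [0.5991, -0.2606, 0.0339]
eef_rot: [-0.446, 0.552, -0.444, -0.547]
ft_force: [0.6, -0.1, 0.0]
width: 0.0859
```

```bash
python3 st.py .4374 -.0958 .22
```

```text
t 16.825 p [ 0.5991 -0.2606  0.0339] jaw 102.02038720984497 tilt fix dr [0.0008 0.0022 0.    ] F [ 0.6427 -0.1423  0.0076] w 0.08591715827939927 j6 -1.1995617716083418
slide [-0.3234  0.3296  0.3721]
```

>>> {"op": "play_rows", "data": {"plan": [{"grip": 1,"slide": [0,0,0.06],"dr": [0.0008,0.002,0]},{"grip": 1,"slide": [0,0,0.12],"dr": [0,0,0]},{"grip": 1,"slide": [0,0,0.12],"dr": [0,0,0]},{"grip": 1,"slide": [-0.05,0.05,0.07],"dr": [0,0,0.046]},{"grip": 1,"slide": [-0.06,0.06,0],"dr": [0,0,0.046]},{"grip": 1,"slide": [-0.06,0.06,0],"dr": [0,0,0.046]},{"grip": 1,"slide": [-0.06,0.06,0],"dr": [0,0,0.046]},{"grip": 1,"slide": [-0.06,0.06,0],"dr": [0,0,0.046]},{"grip": 1,"slide": [-0.04,0.04,0],"dr": [0,0,0.046]},{"grip": 1,"slide": [0,0,0],"dr": [0,0,0]}]}}

```text
time: 18.08
ee_pos: [0.4273, -0.0916, 0.2244]
eef_rot: [-0.163, 0.69, -0.164, -0.686]
ft_force: [0.6, -0.0, -0.0]
width: 0.087
```

```bash
python3 st.py .4374 -.0958 .15; python3 look.py w9;  python3 - <<'E'
from h import *
im=bot.snapshot("scene")[:,:,::-1]; cv2.imwrite(f"pics/scene9.png",im); crop(im,165,160,345,285,4.4,"pics/scene9c.png")
E
```

```text
t 18.075 p [ 0.4273 -0.0916  0.2244] jaw 153.25927145668751 tilt fix dr [0.0005 0.0015 0.    ] F [ 0.5515 -0.0373 -0.0238] w 0.08700139441804483 j6 -0.6328502996451514
slide [ 0.0202 -0.0083 -0.1487]
18.125 [ 0.1637  0.0555 -0.423   0.0031 -1.0876 -0.6334] [ 0.4273 -0.0916  0.2244] jaw 153.25927145668751 w 0.0870760895558147 F [-0.2789  0.0863  0.3988]
```

View pics/w9.png

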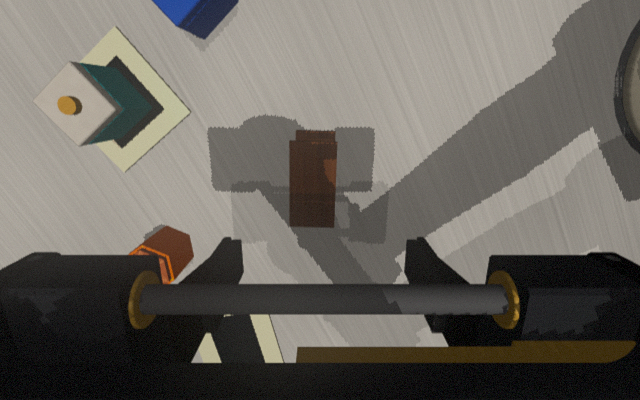

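View pics/scene9c.png

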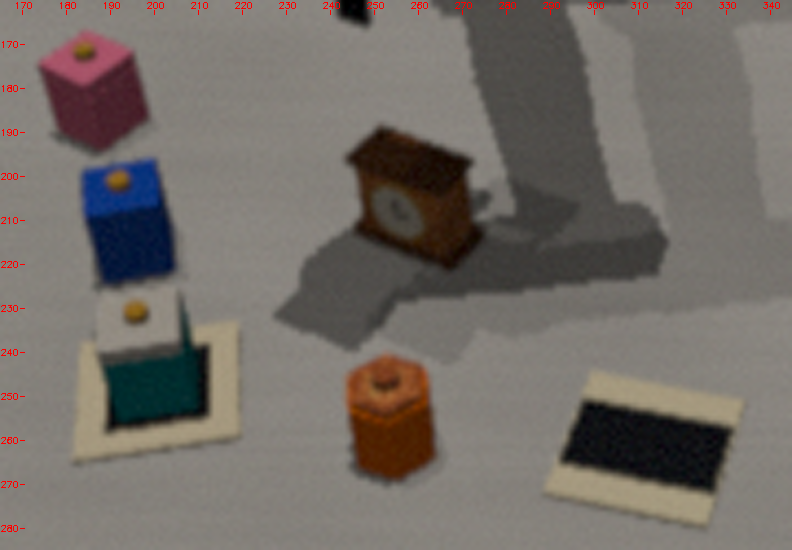

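Run:
```python
from h import *
np.set_printoptions(precision=2,suppress=True)
im=cv2.imread("pics/w9.png"); crop(im,25,15,200,180,4.2,"pics/d9.png");crop(im,270,110,360,240,4.5,"pics/d9c.png")
# expected tin base corners at placed pose vs. dark corners in scene
def sq(c,yaw,h,z):
    y=np.radians(yaw);R=np.array([[np.cos(y),-np.sin(y)],[np.sin(y),np.cos(y)]])
    return [np.append(np.array(c)+R@np.array(v)*h,z) for v in [(1,1),(1,-1),(-1,-1),(-1,1)]]
T=np.load("pics/w9.npy")
for z,h in [(.004,.035),(.004,.027),(.074,.027)]:
    print(z,h,"scene",np.array([proj("scene",p) for p in sq((.5965,-.2593),11.8,h,z)]).ravel(),"wrist",np.array([proj("wrist",p,T) for p in sq((.5965,-.2593),11.8,h,z)]).ravel())
im=cv2.imread("pics/scene9.png"); crop(im,172,215,232,275,10,"pics/d9s.png")
```

```text
0.004 0.035 scene [212.2  254.95 188.13 258.59 188.97 241.61 212.04 238.26] wrist [121.89 148.97  73.3   99.06 115.71  55.86 164.21 109.4 ]
0.004 0.027 scene [209.47 253.37 190.99 256.16 191.55 243.09 209.42 240.48] wrist [121.23 139.05  83.75 100.25 116.47  67.27 153.88 108.22]
0.074 0.027 scene [205.04 237.2  185.78 239.98 186.53 226.94 205.14 224.34] wrist [ 77.57 148.01  29.96 100.93  68.34  60.37 115.98 110.66]
```

View pics/d9.png

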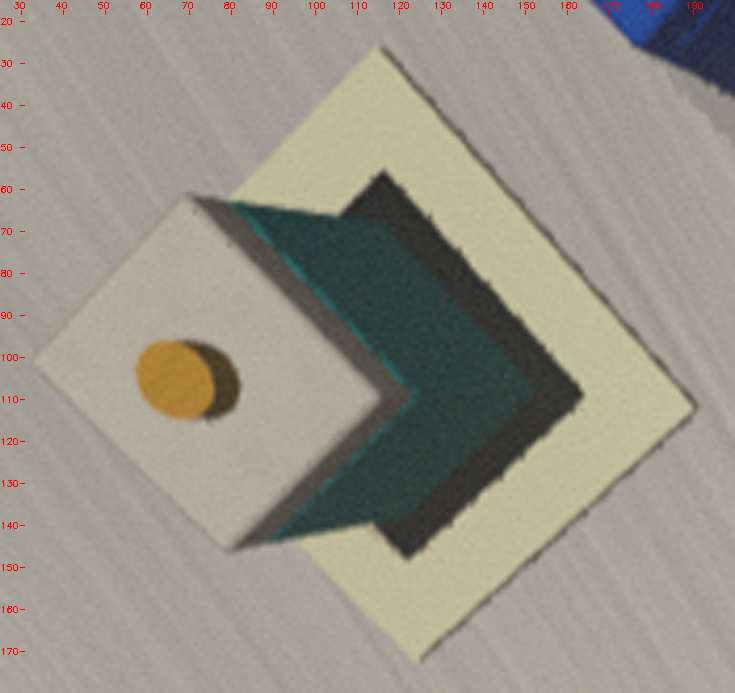

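View pics/d9s.png

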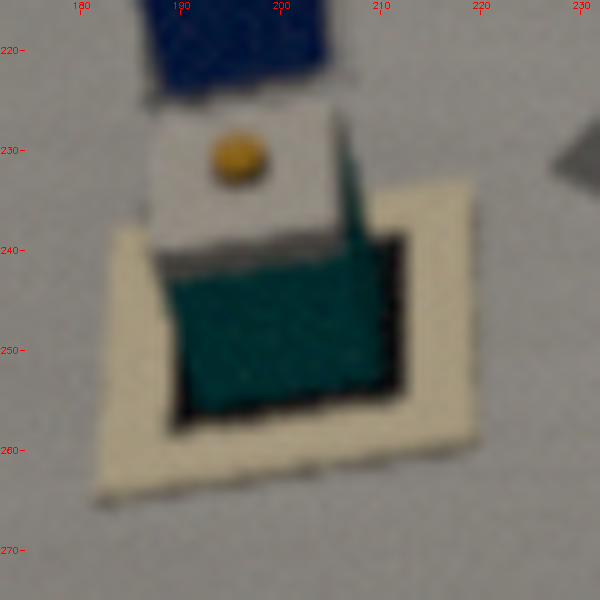

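View pics/d9c.png

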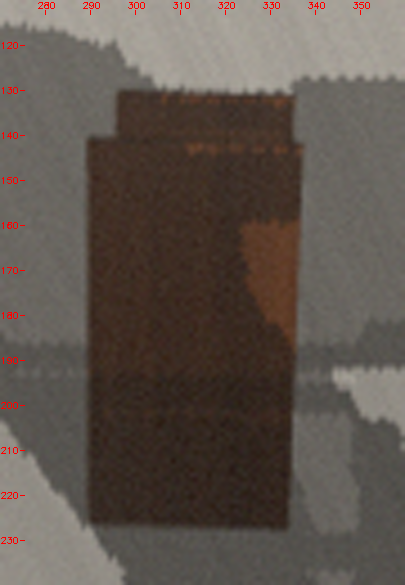

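The tin's base corner at (152,107) lies about 12 px inside the dark corner at (163,109), which fits a centred tin. Next is the clock's top.

```bash
python3 - <<'E'
from h import *
np.set_printoptions(precision=4,suppress=True)
T=np.load("pics/w9.npy")
poly("wrist",[(289,140.5),(336.5,142),(333.7,227.5),(289.5,226.5)],.078,T)
E
python3 st.py .4372 -.0955 .025
```

```text
c [ 0.4379 -0.0971] len [0.0434 0.0839 0.0437 0.0842] ang [ 151.3769   61.9027  -28.1398 -118.2644]
t 18.175 p [ 0.4288 -0.0924  0.2243] jaw 153.1154984465847 tilt fix dr [0.0007 0.0016 0.    ] F [ 0.1972 -1.1496 -0.01  ] w 0.08703090237909898 j6 -0.6334403832713357
slide [ 0.0168 -0.0061 -0.3986]
```

>>> {"op": "play_rows", "data": {"plan": [{"grip": 1,"slide": [0.0176,-0.0082,0],"dr": [0.0005,0.0015,-0.0083]},{"grip": 1,"slide": [0,0,-0.1],"dr": [0,0,0]},{"grip": 1,"slide": [0,0,-0.08],"dr": [0,0,0]},{"grip": 1,"slide": [0,0,0],"dr": [0,0,0]}]}}

```text
time: 18.68
ee_pos: [0.4436, -0.0995, 0.1324]
eef_rot: [-0.177, 0.686, -0.177, -0.683]
ft_force: [-0.3, -0.0, 0.9]
width: 0.0871
```

```bash
python3 st.py .4376 -.0965 .028
```

```text
t 18.675 p [ 0.4436 -0.0995  0.1324] jaw 151.01639949419484 tilt fix dr [0.0005 0.001  0.    ] F [-0.3258 -0.0022  0.856 ] w 0.08708683747611774 j6 -0.6476409092770105
slide [-0.0119  0.0059 -0.2088]
```

>>> {"op": "play_rows", "data": {"plan": [{"grip": 1,"slide": [-0.012,0.006,-0.05],"dr": [0,0.001,0.003]},{"grip": 1,"slide": [0,0,-0.07],"dr": [0,0,0]},{"grip": 1,"slide": [0,0,-0.05],"dr": [0,0,0]},{"grip": 1,"slide": [0,0,-0.01],"dr": [0,0,0]},{"grip": 1,"slide": [0,0,0],"dr": [0,0,0]}]}}

```text
time: 19.3
ee_pos: [0.4486, -0.0984, 0.0466]
eef_rot: [-0.175, 0.69, -0.175, -0.68]
ft_force: [0.2, -0.6, 0.7]
width: 0.0871
```

```bash
python3 st.py .4376 -.0965 .028
```

```text
t 19.3 p [ 0.4486 -0.0984  0.0466] jaw 151.3325561882778 tilt fix dr [0.0009 0.0045 0.    ] F [ 0.179  -0.6072  0.6802] w 0.08705963142189868 j6 -0.6502023568882573
slide [-0.0221  0.0037 -0.0371]
```

>>> {"op": "play_rows", "data": {"plan": [{"grip": 1,"slide": [-0.022,0.004,-0.015],"dr": [0.001,0.0045,0.001]},{"grip": 1,"slide": [-0.002,0,-0.02],"dr": [0,0.001,0]},{"grip": 1,"slide": [-0.002,0,-0.005],"dr": [0,0,0]},{"grip": 1,"slide": [0,0,0],"dr": [0,0,0]}]}}

```text
time: 19.8
ee_pos: [0.4368, -0.0962, 0.0278]
eef_rot: [-0.174, 0.686, -0.173, -0.685]
ft_force: [-0.3, -0.0, 0.2]
width: 0.0874
```

```bash
python3 st.py .4376 -.0965 .028; python3 look.py w10
```

```text
t 19.8 p [ 0.4368 -0.0962  0.0278] jaw 151.5205294708303 tilt fix dr [-0.0003  0.0003  0.    ] F [-0.2663 -0.0474  0.2333] w 0.08743025262501355 j6 -0.6436839389936444
slide [ 0.0016 -0.0007  0.0004]
19.85 [ 0.1481  0.3489 -0.6601 -0.0016 -0.5604 -0.6437] [ 0.4368 -0.0962  0.0278] jaw 151.5205294708303 w 0.0867422181682983 F [0.234  0.7378 0.3266]
```

View pics/w10.png

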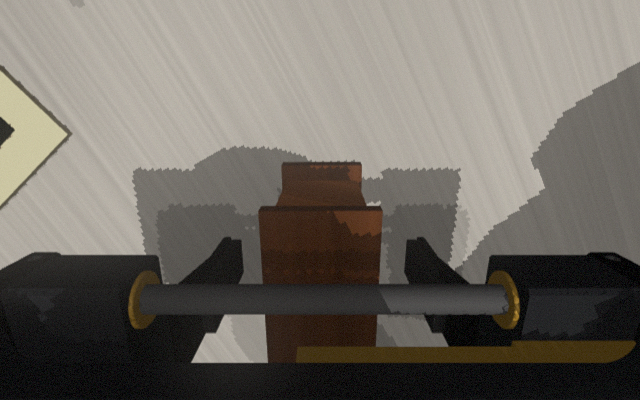

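The clock is centred and aligned between the fingers, so I'll close.

>>> {"op": "play_rows", "data": {"plan": [{"grip": -1,"slide": [0,0,0],"dr": [0,0,0]},{"grip": -1,"slide": [0,0,0],"dr": [0,0,0]},{"grip": -1,"slide": [0,0,0],"dr": [0,0,0]},{"grip": -1,"slide": [0,0,0],"dr": [0,0,0]},{"grip": -1,"slide": [0,0,0],"dr": [0,0,0]},{"grip": -1,"slide": [0,0,0],"dr": [0,0,0]},{"grip": -1,"slide": [0,0,0],"dr": [0,0,0]},{"grip": -1,"slide": [0,0,0],"dr": [0,0,0]}]}}

```text
time: 20.85
ee_pos: [0.4377, -0.0961, 0.0284]
eef_rot: [-0.174, 0.686, -0.173, -0.685]
ft_force: [1.0, -0.2, 0.3]
width: 0.0434
```

```bash
python3 st.py .6470 .0785 .15
```

```text
t 20.85 p [ 0.4377 -0.0961  0.0284] jaw 151.5423857656697 tilt fix dr [-0.0003  0.0009  0.    ] F [ 0.9798 -0.1717  0.2746] w 0.04339852787505644 j6 -0.6436866739338043
slide [0.4186 0.3492 0.2432]
```

>>> {"op": "play_rows", "data": {"plan": [{"grip": -1,"slide": [0,0,0.06],"dr": [0,0,0]},{"grip": -1,"slide": [0,0,0.1],"dr": [0,0,0]},{"grip": -1,"slide": [0,0,0.1],"dr": [0,0,0]},{"grip": -1,"slide": [0.068,0.082,0.01],"dr": [0,0,0.012]},{"grip": -1,"slide": [0.068,0.082,0],"dr": [0,0,0.014]},{"grip": -1,"slide": [0.068,0.082,0],"dr": [0,0,0.014]},{"grip": -1,"slide": [0.068,0.082,0],"dr": [0,0,0.014]},{"grip": -1,"slide": [0.068,0.082,0],"dr": [0,0,0.014]},{"grip": -1,"slide": [0.068,0.082,0],"dr": [0,0,0.014]},{"grip": -1,"slide": [0.068,0.082,0],"dr": [0,0,0]},{"grip": -1,"slide": [0,0,0],"dr": [0,0,0]}]}}

```text
time: 22.22
ee_pos: [0.6694, 0.1998, 0.1547]
eef_rot: [0.082, -0.693, 0.086, 0.711]
ft_force: [-1.6, -0.7, -2.6]
width: 0.0437
```

```bash
python3 st.py .6470 .0785 .15; python3 look.py w11
```

```text
t 22.225 p [0.6694 0.1998 0.1547] jaw 166.33696327488187 tilt fix dr [ 0.0007 -0.008   0.    ] F [-1.5545 -0.6545 -2.5893] w 0.043670124393732614 j6 -0.7498260252334604
slide [-0.0447 -0.2426 -0.0094]
22.275 [ 0.5149  0.5668  0.1407 -0.0118 -1.1698 -0.7497] [0.6694 0.1998 0.1547] jaw 166.33696327488187 w 0.043252006409534076 F [-0.4441 -0.4831 -3.7546]
```

View pics/w11.png

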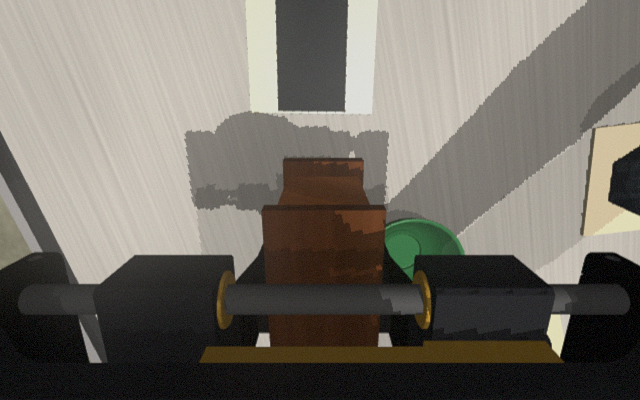

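Run:
```python
from h import *
im=cv2.imread("pics/w11.png"); crop(im,235,0,390,130,4.5,"pics/d11.png")
```

```text
(no output)
```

View pics/d11.png

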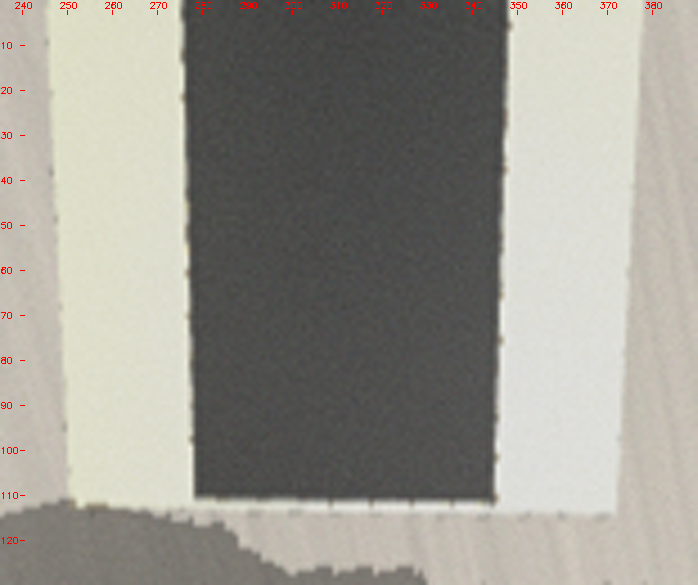

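Run:
```python
from h import *
np.set_printoptions(precision=4,suppress=True)
T=np.load("pics/w11.npy")
A=lambda u:at("wrist",u,.004,T)[:2]
a,b,c,d=A((278,110.5)),A((345,111)),A((275.5,3)),A((348.3,3))
ang=lambda v:np.degrees(np.arctan2(v[1],v[0]))
print(np.linalg.norm(b-a),ang(b-a),ang(c-a),ang(d-b))
y=np.radians((ang(c-a)+ang(d-b)+ (ang(b-a)+90)*2)/4 if ang(c-a)>0 else 0)
dirn=((c-a)/np.linalg.norm(c-a)+(d-b)/np.linalg.norm(d-b)); dirn/=np.linalg.norm(dirn)
print((a+b)/2+dirn*.053)
print(np.linalg.norm(A((373,114))-A((251.5,113.5))), (A((373,114))+A((251.5,113.5)))/2+dirn*.055)
```

```text
0.060489608057801604 165.76127024343282 -104.62956097341609 -104.54589278907045
[0.6467 0.0785]
0.10998032187195163 [0.646  0.0793]
```

>>> {"op": "play_rows", "data": {"plan": [{"grip": -1,"slide": [-0.016,-0.09,0],"dr": [0.0005,-0.008,-0.004]},{"grip": -1,"slide": [-0.016,-0.09,-0.02],"dr": [0,0,0]},{"grip": -1,"slide": [-0.014,-0.07,-0.05],"dr": [0,0,0]},{"grip": -1,"slide": [0,0,-0.06],"dr": [0,0,0]},{"grip": -1,"slide": [0,0,0],"dr": [0,0,0]}]}}

```text
time: 22.9
ee_pos: [0.636, 0.0648, 0.0852]
eef_rot: [0.089, -0.697, 0.092, 0.705]
ft_force: [-0.0, 0.4, -3.6]
width: 0.0436
```

```bash
python3 st.py .6465 .0792 .0324
```

```text
t 22.9 p [0.636  0.0648 0.0852] jaw 165.28828759171756 tilt fix dr [ 0.001 -0.004  0.   ] F [-0.0405  0.4413 -3.6462] w 0.043599900793629506 j6 -0.6091221077341611
slide [ 0.0211  0.0288 -0.1056]
```

>>> {"op": "play_rows", "data": {"plan": [{"grip": -1,"slide": [0.021,0.029,-0.03],"dr": [0.001,-0.004,0]},{"grip": -1,"slide": [0,0,-0.03],"dr": [0,0,0]},{"grip": -1,"slide": [0,0,-0.03],"dr": [0,0,0]},{"grip": -1,"slide": [0,0,0],"dr": [0,0,0]}]}}

```text
time: 23.4
ee_pos: [0.6474, 0.0807, 0.04]
eef_rot: [-0.09, 0.702, -0.09, -0.7]
ft_force: [-0.5, -0.8, -4.2]
width: 0.0433
```

```bash
python3 st.py .6465 .0792 .0324
```

```text
t 23.4 p [0.6474 0.0807 0.04  ] jaw 165.36485122793283 tilt fix dr [-0.0003  0.001   0.    ] F [-0.5147 -0.8152 -4.1817] w 0.04333192057040315 j6 -0.6275129885682335
slide [-0.0017 -0.003  -0.0151]
```

>>> {"op": "play_rows", "data": {"plan": [{"grip": -1,"slide": [-0.002,-0.003,-0.008],"dr": [-0.0003,0.001,0]},{"grip": -1,"slide": [0,0,-0.006],"dr": [0,0,0]},{"grip": -1,"slide": [0,0,-0.002],"dr": [0,0,0]}]}}

```text
time: 23.78
ee_pos: [0.647, 0.0788, 0.0332]
eef_rot: [-0.089, 0.702, -0.09, -0.701]
ft_force: [-2.8, -2.1, 2.4]
width: 0.0432
```

```bash
python3 st.py .6465 .0792 .0324
```

```text
t 23.775 p [0.647  0.0788 0.0332] jaw 165.42203571945166 tilt fix dr [0.0003 0.0004 0.    ] F [-2.8083 -2.0697  2.4343] w 0.043231494488889154 j6 -0.6251177590598023
slide [-0.001   0.0008 -0.0017]
```

Contact, so I'll release, then lift and move towards the jar.

>>> {"op": "play_rows", "data": {"plan": [{"grip": 1,"slide": [0,0,0],"dr": [0,0,0]},{"grip": 1,"slide": [0,0,0],"dr": [0,0,0]},{"grip": 1,"slide": [0,0,0],"dr": [0,0,0]},{"grip": 1,"slide": [0,0,0],"dr": [0,0,0]},{"grip": 1,"slide": [0,0,0],"dr": [0,0,0]},{"grip": 1,"slide": [0,0,0],"dr": [0,0,0]}]}}

```text
time: 24.52
ee_pos: [0.6499, 0.0799, 0.036]
eef_rot: [-0.09, 0.705, -0.089, -0.698]
ft_force: [0.2, 0.1, -0.4]
width: 0.086
```

```bash
python3 st.py .6458 -.0905 .22
```

```text
t 24.525 p [0.6499 0.0799 0.036 ] jaw 165.4596336314085 tilt fix dr [-0.0004  0.0029  0.    ] F [ 0.2272  0.0986 -0.3999] w 0.08603348886139839 j6 -0.6253240191553978
slide [-0.0082 -0.3407  0.3679]
```

>>> {"op": "play_rows", "data": {"plan": [{"grip": 1,"slide": [-0.004,0,0.06],"dr": [0,0.002,0]},{"grip": 1,"slide": [0,0,0.12],"dr": [0,0,0]},{"grip": 1,"slide": [0,0,0.12],"dr": [0,0,0]},{"grip": 1,"slide": [0,-0.06,0.07],"dr": [0,0,-0.014]},{"grip": 1,"slide": [0,-0.1,0],"dr": [0,0,-0.014]},{"grip": 1,"slide": [0,-0.1,0],"dr": [0,0,-0.014]},{"grip": 1,"slide": [0,-0.08,0],"dr": [0,0,0]},{"grip": 1,"slide": [0,0,0],"dr": [0,0,0]}]}}

```text
time: 25.52
ee_pos: [0.6458, -0.0948, 0.227]
eef_rot: [-0.137, 0.695, -0.136, -0.693]
ft_force: [-0.2, -0.5, -0.0]
width: 0.087
```

```bash
python3 st.py .6458 -.0905 .22; python3 look.py w12;  python3 - <<'E'
from h import *
im=bot.snapshot("side")[:,:,::-1]; cv2.imwrite(f"pics/side12.png",im); crop(im,210,110,400,320,3.2,"pics/side12c.png")
E
```

```text
t 25.525 p [ 0.6458 -0.0948  0.227 ] jaw 157.78474834954633 tilt fix dr [-0.0001  0.001   0.    ] F [-0.2201 -0.5219 -0.0258] w 0.08696061343770377 j6 -0.48933443498838475
slide [-0.0001  0.0085 -0.0139]
25.575 [ 0.1034  0.4279  0.0868 -0.0003 -1.2265 -0.4897] [ 0.6458 -0.0948  0.227 ] jaw 157.78474834954633 w 0.08700334684010684 F [-0.1245  0.3088 -0.051 ]
```

View pics/w12.png

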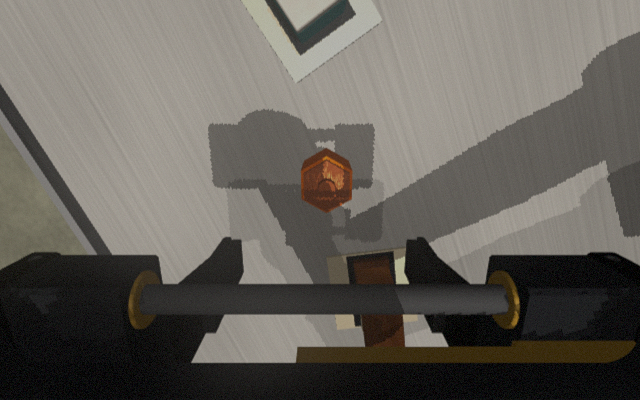

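View pics/side12c.png

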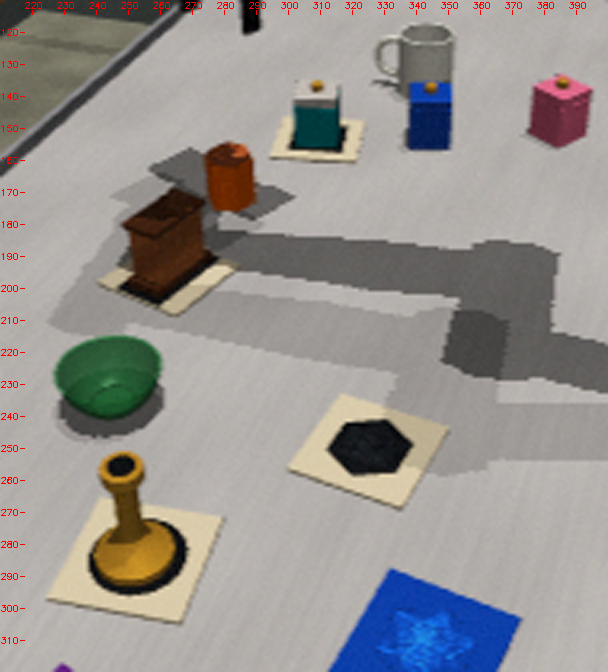

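Run:
```python
from h import *
im=cv2.imread("pics/w12.png"); crop(im,280,130,370,225,6,"pics/d12.png")
im=cv2.imread("pics/side12.png"); crop(im,235,160,295,215,10,"pics/d12s.png")
im=bot.snapshot("scene")[:,:,::-1]; crop(im,280,215,345,285,9,"pics/d12q.png")
```

```text
(no output)
```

View pics/d12.png

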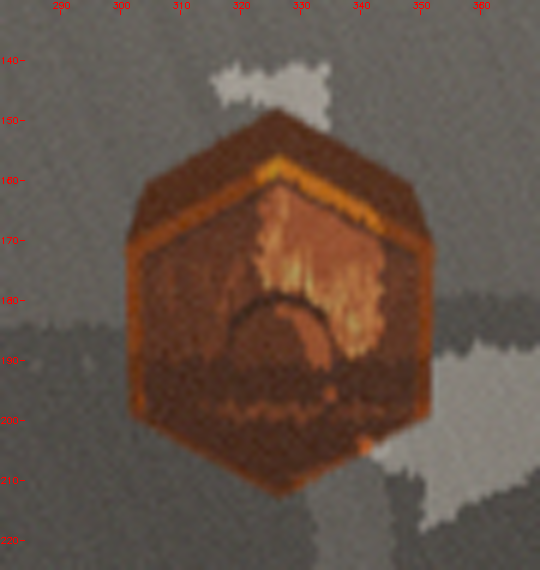

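View pics/d12s.png

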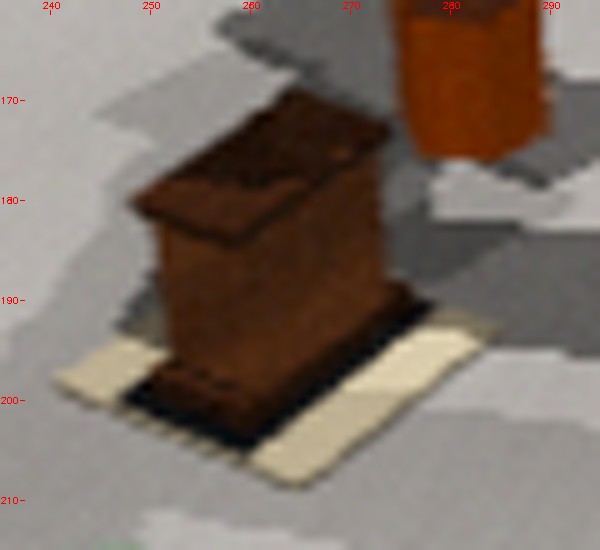

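View pics/d12q.png

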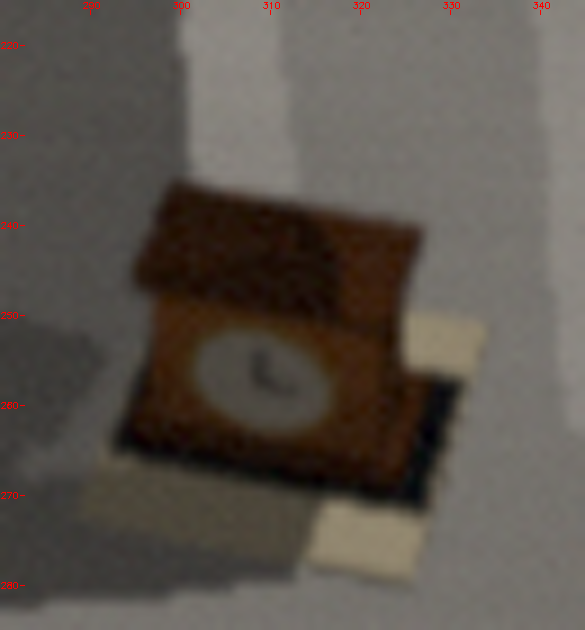

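Run:
```python
from h import *
np.set_printoptions(precision=1,suppress=True)
def rc(c,yaw,hx,hy,z):
    y=np.radians(yaw);R=np.array([[np.cos(y),-np.sin(y)],[np.sin(y),np.cos(y)]])
    return [np.append(np.array(c)+R@np.array([a*hx,b*hy]),z) for a,b in [(1,1),(1,-1),(-1,-1),(-1,1)]]
c=(.6465,.0788); T=np.load("pics/w12.npy")
for nm,hx,hy,z in [("dark",.03,.053,.004),("foot",.022,.045,.004),("foottop",.022,.045,.014),("top",.022,.042,.082)]:
    for n in ["scene","side","wrist"]:
        print(nm,n,np.array([proj(n,p,T) for p in rc(c,-14.6,hx,hy,z)]).ravel())
np.set_printoptions(precision=4,suppress=True)
print("clock top observed")
poly("scene",[(299.5,235.5),(326.5,240.5),(324.5,252),(295,246.5)],.082)
poly("side",[(264.5,168.7),(274,173),(258,184),(248,180)],.082)
print("jar")
poly("wrist",[(326.5,156),(352,171),(351,200),(326.5,212.5),(302,200),(301,171)],.058,T)
poly("wrist",[(326.5,148),(305,160),(348,160)],0,T)
print(at("wrist",(326,187),.074,T))
```

```text
dark scene [326.4 272.4 291.1 265.1 297.1 250.1 331.3 256.9]
dark side [245.8 199.1 265.8 184.6 278.8 189.7 259.2 204.8]
dark wrist [355.7 326.2 346.8 256.2 394.1 250.5 399.8 321.2]
foot scene [324.4 269.7 294.5 263.6 298.9 252.6 328.  258.4]
foot side [249.1 198.7 266.  186.3 275.6 190.1 258.9 202.8]
foot wrist [360.9 320.6 353.7 261.1 388.3 256.9 393.5 316.9]
foottop scene [324.4 267.5 294.4 261.3 298.8 250.3 328.1 256.2]
foottop side [248.8 196.3 265.8 184.  275.4 187.7 258.6 200.4]
foottop wrist [361.7 325.4 354.4 264.9 389.7 260.6 395.  321.7]
top scene [323.6 251.4 294.4 245.6 299.  234.6 327.4 240.1]
top side [247.  179.1 263.5 168.  273.4 171.6 257.1 183. ]
top wrist [367.9 362.6 360.2 298.4 402.  293.5 407.  358.3]
clock top observed
c [0.6491 0.0796] len [0.0795 0.0436 0.0844 0.0438] ang [  75.8151   -8.0476 -103.857   165.4907]
c [0.641  0.0836] len [0.0457 0.0809 0.0436 0.0849] ang [ 159.903    74.6231  -15.1602 -104.0795]
jar
c [ 0.646  -0.0887] len [0.0298 0.0305 0.0287 0.0288 0.0306 0.0298] ang [ 127.1151   67.1624    6.1096  -50.6358 -111.5343 -171.6746]
c [ 0.638  -0.1074] len [0.0288 0.0504 0.0289] ang [  6.8459 157.6893 -51.4165]
[ 0.6455 -0.0914  0.074 ]
```

>>> {"op": "play_rows", "data": {"plan": [{"grip": 1,"slide": [0,0.009,-0.06],"dr": [0,0.001,-0.002]},{"grip": 1,"slide": [0,0,-0.1],"dr": [0,0,0]},{"grip": 1,"slide": [0,0,-0.1],"dr": [0,0,0]},{"grip": 1,"slide": [0,0,0],"dr": [0,0,0]}]}}

```text
time: 26.18
ee_pos: [0.6472, -0.0813, 0.0955]
eef_rot: [-0.135, 0.696, -0.134, -0.693]
ft_force: [0.2, -0.0, 0.7]
width: 0.0871
```

```bash
python3 st.py .646 -.0900 .024
```

```text
t 26.175 p [ 0.6472 -0.0813  0.0955] jaw 158.08539905920864 tilt fix dr [-0.0003  0.0013  0.    ] F [ 0.168  -0.0452  0.6731] w 0.08712453241116254 j6 -0.5043563046932757
slide [-0.0024 -0.0174 -0.1431]
```

>>> {"op": "play_rows", "data": {"plan": [{"grip": 1,"slide": [-0.002,-0.017,-0.02],"dr": [0,0.001,-0.004]},{"grip": 1,"slide": [0,0,-0.05],"dr": [0,0,0]},{"grip": 1,"slide": [0,0,-0.04],"dr": [0,0,0]},{"grip": 1,"slide": [0,0,0],"dr": [0,0,0]}]}}

```text
time: 26.68
ee_pos: [0.6524, -0.0893, 0.0476]
eef_rot: [-0.139, 0.699, -0.137, -0.688]
ft_force: [1.1, 0.6, 0.2]
width: 0.0872
```

```bash
python3 st.py .646 -.0900 .024
```

```text
t 26.675 p [ 0.6524 -0.0893  0.0476] jaw 157.48625198743386 tilt fix dr [-0.0002  0.005   0.    ] F [1.0818 0.5514 0.1567] w 0.08719547985391939 j6 -0.5036155757391954
slide [-0.0128 -0.0014 -0.0472]
```

>>> {"op": "play_rows", "data": {"plan": [{"grip": 1,"slide": [-0.013,-0.001,-0.02],"dr": [0,0.005,0]},{"grip": 1,"slide": [0,0,-0.02],"dr": [0,0,0]},{"grip": 1,"slide": [-0.002,0,-0.012],"dr": [0,0.001,0]},{"grip": 1,"slide": [0,0,0],"dr": [0,0,0]}]}}

```text
time: 27.18
ee_pos: [0.6469, -0.09, 0.0241]
eef_rot: [-0.138, 0.694, -0.138, -0.693]
ft_force: [0.5, -1.0, -0.2]
width: 0.0869
```

```bash
python3 st.py .646 -.0900 .024; python3 look.py w13
```

```text
t 27.175 p [ 0.6469 -0.09    0.0241] jaw 157.50315389853543 tilt fix dr [-0.0002  0.0008  0.    ] F [ 0.5212 -1.0103 -0.244 ] w 0.08687480991897915 j6 -0.5011168959672787
slide [-0.0018  0.     -0.0002]
27.225 [ 0.1088  0.6168 -0.1428 -0.0003 -0.8078 -0.5011] [ 0.6469 -0.09    0.0241] jaw 157.50315389853543 w 0.08675590974587868 F [-0.0079  0.0789 -0.6404]
```

View pics/w13.png

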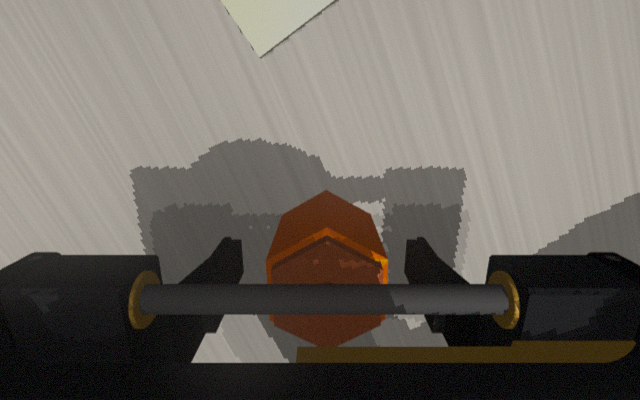

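The jar sits between the fingers with its flats facing the pads, so I'll close.

>>> {"op": "play_rows", "data": {"plan": [{"grip": -1,"slide": [0,0,0],"dr": [0,0,0]},{"grip": -1,"slide": [0,0,0],"dr": [0,0,0]},{"grip": -1,"slide": [0,0,0],"dr": [0,0,0]},{"grip": -1,"slide": [0,0,0],"dr": [0,0,0]},{"grip": -1,"slide": [0,0,0],"dr": [0,0,0]},{"grip": -1,"slide": [0,0,0],"dr": [0,0,0]},{"grip": -1,"slide": [0,0,0],"dr": [0,0,0]}]}}

```text
time: 28.1
ee_pos: [0.6471, -0.0898, 0.0251]
eef_rot: [-0.138, 0.695, -0.137, -0.692]
ft_force: [-1.2, 1.0, 1.3]
width: 0.0517
```

```bash
python3 st.py .3584 .2692 .15; python3 look.py w13b
```

```text
t 28.1 p [ 0.6471 -0.0898  0.0251] jaw 157.5144360017714 tilt fix dr [-0.0002  0.001   0.    ] F [-1.243   1.0465  1.3052] w 0.05169167240881926 j6 -0.5011745825111376
slide [-0.5773  0.718   0.2497]
28.15 [ 0.1091  0.6158 -0.1426 -0.0005 -0.8092 -0.5012] [ 0.6471 -0.0898  0.0251] jaw 157.5144360017714 w 0.05221758776059632 F [ 0.4566 -0.1728  0.1445]
```

View pics/w13b.png

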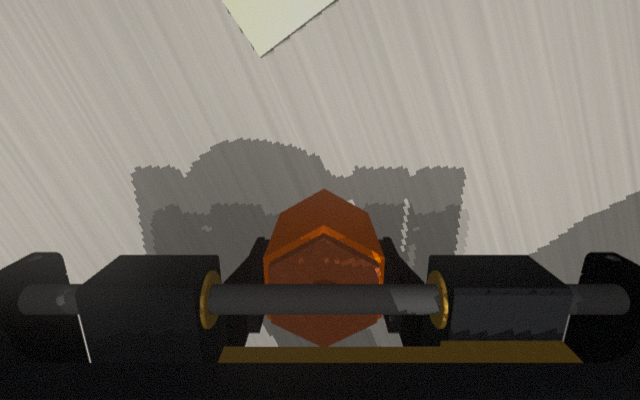

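Run:
```python
from h import *
T=np.load("pics/w13b.npy"); c=at("wrist",(323,189.5),0,T); t=at("wrist",(323,226),.058,T); print(c,t,c[:2]-.03*T[:2,1],t[:2]-.03*T[:2,1],T[:3,3])
```

```text
[ 0.63645567 -0.11735828  0.        ] [ 0.63611443 -0.11756329  0.058     ] [ 0.64792902 -0.08963899] [ 0.64758779 -0.089844  ] [ 0.64706882 -0.08980394  0.0251375 ]
```

>>> {"op": "play_rows", "data": {"plan": [{"grip": -1,"slide": [0,0,0.06],"dr": [0,0,0]},{"grip": -1,"slide": [0,0,0.1],"dr": [0,0,0]},{"grip": -1,"slide": [0,0,0.1],"dr": [0,0,0]},{"grip": -1,"slide": [-0.072,0.09,0.01],"dr": [0,0,0.011]},{"grip": -1,"slide": [-0.072,0.09,0],"dr": [0,0,0.011]},{"grip": -1,"slide": [-0.072,0.09,0],"dr": [0,0,0.011]},{"grip": -1,"slide": [-0.072,0.09,0],"dr": [0,0,0.011]},{"grip": -1,"slide": [-0.072,0.09,0],"dr": [0,0,0.011]},{"grip": -1,"slide": [-0.072,0.09,0],"dr": [0,0,0.011]},{"grip": -1,"slide": [-0.072,0.09,0],"dr": [0,0,0.011]},{"grip": -1,"slide": [-0.06,0.075,0],"dr": [0,0,0.008]},{"grip": -1,"slide": [0,0,0],"dr": [0,0,0]}]}}

```text
time: 29.65
ee_pos: [0.3532, 0.2712, 0.1567]
eef_rot: [0.045, -0.705, 0.041, 0.706]
ft_force: [0.1, 1.2, -1.3]
width: 0.0517
```

```bash
python3 st.py .3585 .2692 .0291; python3 look.py w14
```

```text
t 29.65 p [0.3532 0.2712 0.1567] jaw 173.0329446142115 tilt fix dr [-0.0017 -0.0004  0.    ] F [ 0.12    1.1969 -1.2754] w 0.051686225149564544 j6 -1.1378572365760797
slide [ 0.0106 -0.0039 -0.2551]
29.7 [ 1.0167  0.1425 -0.5103 -0.0046 -0.9151 -1.1374] [0.3532 0.2712 0.1567] jaw 173.0329446142115 w 0.051853065786095616 F [-0.2935  0.159  -2.5665]
```

View pics/w14.png

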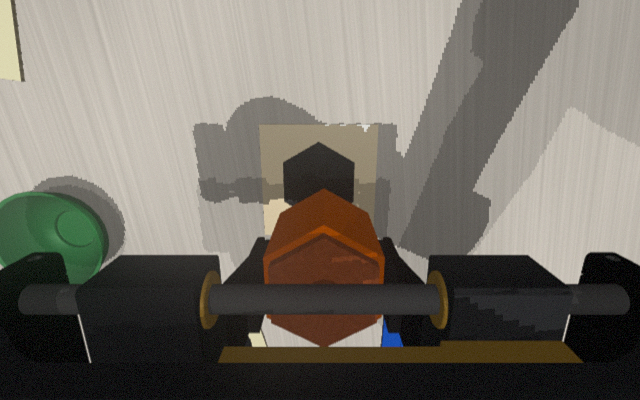

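Run:
```python
from h import *
np.set_printoptions(precision=4,suppress=True)
T=np.load("pics/w14.npy"); A=lambda u:at("wrist",u,.004,T)[:2]
v,l,r=A((319,142)),A((284,161)),A((354,161.5)); a,b=A((260,125)),A((380,125))
ang=lambda v:np.degrees(np.arctan2(v[1],v[0]))
print(np.linalg.norm(r-l),ang(r-l),np.linalg.norm(b-a),ang(b-a))
d=T[:2,1]; print(v-d*.0393,(l+r)/2-d*.0196,(a+b)/2-d*.055)
```

```text
0.06638165874578036 172.47688169689252 0.11019983939824118 172.9017140201647
[0.3574 0.2699] [0.3573 0.2683] [0.3564 0.2702]
```

>>> {"op": "play_rows", "data": {"plan": [{"grip": -1,"slide": [0.01,-0.004,-0.04],"dr": [-0.0017,0,0]},{"grip": -1,"slide": [0,0,-0.07],"dr": [0,0,0]},{"grip": -1,"slide": [0,0,-0.06],"dr": [0,0,0]},{"grip": -1,"slide": [0,0,0],"dr": [0,0,0]}]}}

```text
time: 30.2
ee_pos: [0.3608, 0.2653, 0.0695]
eef_rot: [0.046, -0.705, 0.046, 0.706]
ft_force: [0.4, -0.4, -1.7]
width: 0.0519
```

```bash
python3 st.py .358 .2692 .0291
```

```text
t 30.2 p [0.3608 0.2653 0.0695] jaw 172.60991282453617 tilt fix dr [ 0.     -0.0002  0.    ] F [ 0.3919 -0.3858 -1.6671] w 0.05186469516943001 j6 -1.1269702559881796
slide [-0.0056  0.0077 -0.0808]
```

>>> {"op": "play_rows", "data": {"plan": [{"grip": -1,"slide": [-0.006,0.008,-0.02],"dr": [0,0,0.002]},{"grip": -1,"slide": [0,0,-0.03],"dr": [0,0,0]},{"grip": -1,"slide": [0,0,-0.014],"dr": [0,0,0]},{"grip": -1,"slide": [0,0,0],"dr": [0,0,0]}]}}

```text
time: 30.7
ee_pos: [0.3603, 0.2714, 0.0393]
eef_rot: [-0.046, 0.707, -0.042, -0.704]
ft_force: [-0.1, 0.2, -2.0]
width: 0.0516
```

```bash
python3 st.py .358 .2692 .0291
```

```text
t 30.7 p [0.3603 0.2714 0.0393] jaw 172.91458051696617 tilt fix dr [-0.0019  0.0013  0.    ] F [-0.1467  0.1736 -1.9755] w 0.05160743145249841 j6 -1.1320052335310549
slide [-0.0047 -0.0043 -0.0203]
```

>>> {"op": "play_rows", "data": {"plan": [{"grip": -1,"slide": [-0.005,-0.004,-0.01],"dr": [-0.002,0.0013,0]},{"grip": -1,"slide": [-0.001,-0.001,-0.008],"dr": [0,0,0]},{"grip": -1,"slide": [0,0,-0.003],"dr": [0,0,0]}]}}

```text
time: 31.08
ee_pos: [0.3577, 0.2697, 0.0294]
eef_rot: [-0.044, 0.706, -0.043, -0.705]
ft_force: [-0.1, -0.4, -3.5]
width: 0.0518
```

```bash
python3 st.py .358 .2692 .0291
```

```text
t 31.075 p [0.3577 0.2697 0.0294] jaw 172.93674351617736 tilt fix dr [-0.0006  0.0005  0.    ] F [-0.0512 -0.3502 -3.5082] w 0.051772360396010526 j6 -1.13493328540164
slide [ 0.0006 -0.001  -0.0007]
```

Almost down (load still about 3 N); I'll go one more millimetre or so.

>>> {"op": "play_rows", "data": {"plan": [{"grip": -1,"slide": [0,0,-0.002],"dr": [0,0,0]},{"grip": -1,"slide": [0,0,-0.001],"dr": [0,0,0]}]}}

```text
time: 31.32
ee_pos: [0.3577, 0.2697, 0.0291]
eef_rot: [-0.044, 0.706, -0.043, -0.705]
ft_force: [-1.6, -0.8, 3.4]
width: 0.0522
```

>>> {"op": "play_rows", "data": {"plan": [{"grip": 1,"slide": [0,0,0],"dr": [0,0,0]},{"grip": 1,"slide": [0,0,0],"dr": [0,0,0]},{"grip": 1,"slide": [0,0,0],"dr": [0,0,0]},{"grip": 1,"slide": [0,0,0],"dr": [0,0,0]},{"grip": 1,"slide": [0,0,0],"dr": [0,0,0]},{"grip": 1,"slide": [0,0,0],"dr": [0,0,0]},{"grip": 1,"slide": [0,0,0.06],"dr": [0,0,0]},{"grip": 1,"slide": [0,0,0.12],"dr": [0,0,0]},{"grip": 1,"slide": [0,0,0.12],"dr": [0,0,0]},{"grip": 1,"slide": [0,0,0.1],"dr": [0,0,0]},{"grip": 1,"slide": [0,0,0],"dr": [0,0,0]}]}}

```text
time: 32.7
ee_pos: [0.3578, 0.2693, 0.2355]
eef_rot: [-0.044, 0.707, -0.042, -0.705]
ft_force: [0.0, 0.2, -0.4]
width: 0.0868
```

```bash
python3 st.py; python3 look.py w15
python3 - <<'E'
from h import *
for n in ["scene","side"]:
    im=bot.snapshot(n)[:,:,::-1]; cv2.imwrite(f"pics/{n}15.png",im)
crop(im,210,110,400,320,3.2,"pics/side15c.png")
E
```

```text
t 32.7 p [0.3578 0.2693 0.2355] jaw 173.0136756136281 tilt fix dr [-0.0007  0.001   0.    ] F [ 0.0327  0.2278 -0.4337] w 0.0868446860976318 j6 -1.1340473177124306
32.75 [ 1.0113  0.0669 -0.3863  0.0006 -1.1191 -1.134 ] [0.3578 0.2693 0.2355] jaw 173.0136756136281 w 0.08685257400947871 F [-0.8369 -0.6984  0.9787]
```

View pics/w15.png

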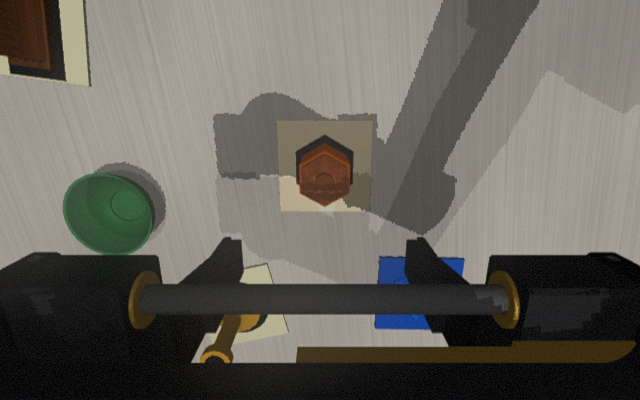

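View pics/scene15.png

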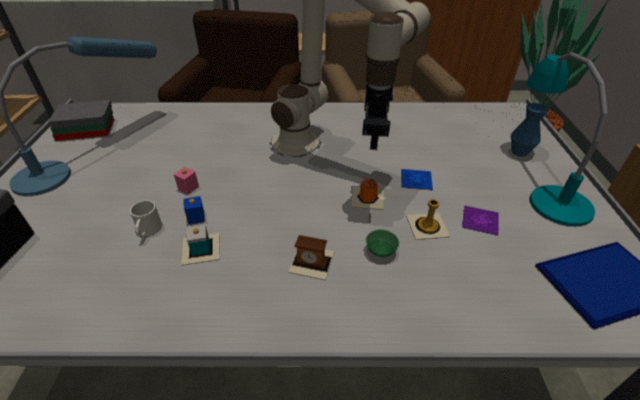

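View pics/side15c.png

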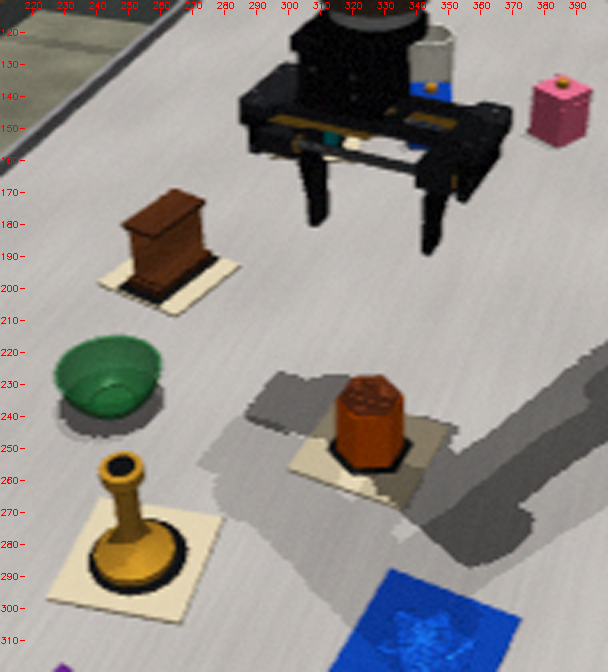

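Run:
```python
from h import *
np.set_printoptions(precision=1,suppress=True)
im=cv2.imread("pics/scene15.png"); a=im.copy()
S=cv2.imread("pics/side15.png")
def circ(c,r,z): return [np.array([c[0]+r*np.cos(t),c[1]+r*np.sin(t),z]) for t in np.linspace(0,6.283,13)]
for n in ["scene","side"]:
  for r,z in [(.04,.004),(.032,.004),(.032,.012)]:
    P=np.array([proj(n,p) for p in circ((.4988,.4495),r,z)]); print(n,r,z,"u",P[:,0].min(),P[:,0].max(),"v",P[:,1].min(),P[:,1].max())
crop(im,400,190,455,245,10,"pics/e1.png"); crop(S,225,245,285,310,9,"pics/e2.png")
crop(cv2.imread("pics/w15.png"),265,110,385,220,5.5,"pics/e3.png")
```

```text
scene 0.04 0.004 u 414.908958419904 439.8462002389283 v 217.14862363435347 234.68114751321167
scene 0.032 0.004 u 417.401864355852 437.3516618996002 v 218.82926192590404 232.85250554598923
scene 0.032 0.012 u 417.8141695429845 437.84741285168536 v 217.05297780664637 231.06772356106225
side 0.04 0.004 u 236.14557421171287 267.34171544781117 v 271.50629272924226 294.992608802644
side 0.032 0.004 u 239.3012622864047 264.25780035477015 v 273.7143004789496 292.49544821786014
side 0.032 0.012 u 238.89267687272866 263.97597744597954 v 271.61733578928613 290.3753332410939
```

View pics/e1.png

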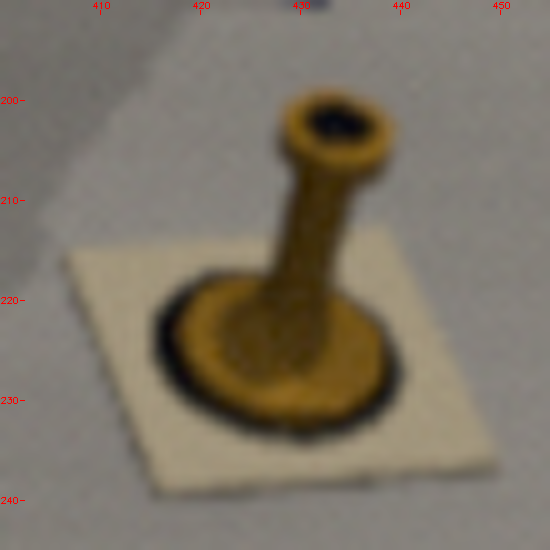

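View pics/e2.png

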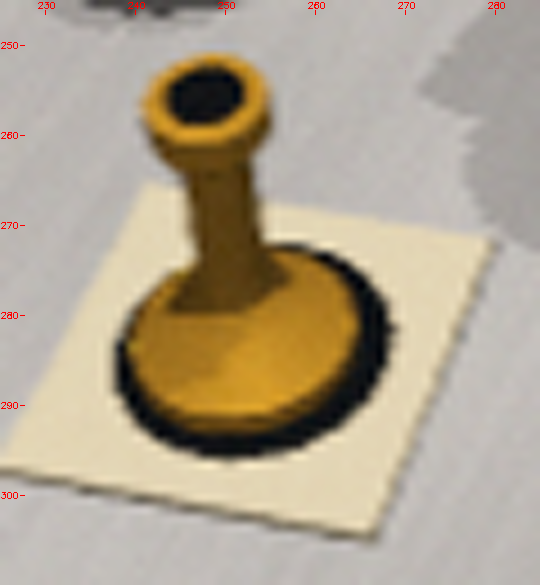

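View pics/e3.png

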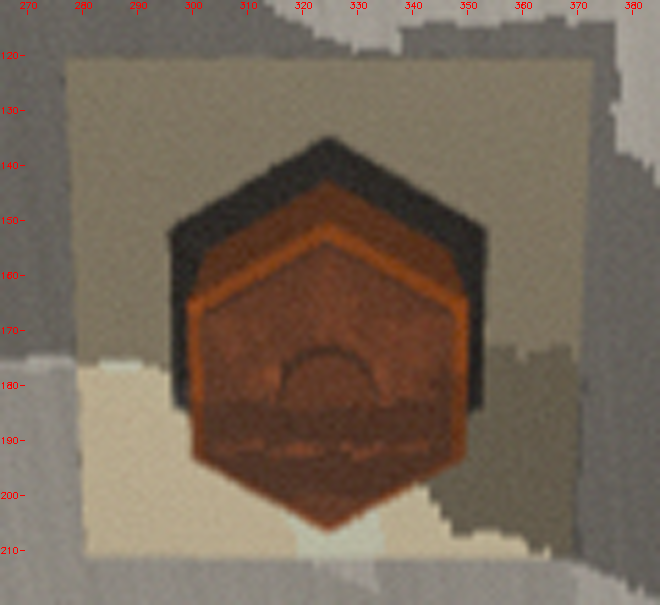

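Run:
```python
from plant import bot
print(bot.hand_in())
```

```text
the job is handed in; nothing more can be done
None
```

All four lots now stand upright and released, each with its foot inside the dark shape of its own mat. I placed them in the order asked: candlestick, tin, clock, jar. The job was handed in at about 33 s of the 128 s, with the gripper open and clear of everything.

**Last checks (camera views after release):**
- **Candlestick:** about 2 mm off centre, judged from the side view, with a dark rim still visible around the foot.
- **Tin and clock:** base corners fall within about 1–2 pixels (roughly 2 mm) of where a centred piece would show.
- **Jar:** the visible corner margin measures about 9.5 mm, against 9.2 mm expected when centred.
- **Bystanders:** the mug, bowl and look-alikes are where they stood, and nothing was knocked over.
- **Forces:** the highest in the readings I took was about 5 N.

No check failed. For the clock, the single-camera position estimates differed by about 5–8 mm between the scene and side views. I went by comparing it with the printed shape in the pictures instead.

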